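Clamp a bracket on the inspection fixture and trace its joint line

ROBOT

A 6-joint arm with a two-finger parallel gripper is mounted at the origin on the work surface. World frame = base frame: x ahead of the robot, y to its left, z up, the work surface at z = 0. Lengths are in m, angles in rad, forces in N, time in s.
With the tool pointing down it reaches from about 0.375 to 0.9 m from the base axis. Payload 3.1 kg.
Tool frame: the origin (TCP) lies midway between the tips of the shut fingers; the grasp point (between the pads) lies 19 mm behind it; x points along the fingers, y is the direction in which the jaws open and shut, and the axes are right-handed (so a half turn about x gives the same grasp; the last joint's range is limited). The gripper opens to 87 mm and grips with 3 to 60 N. Pads are 19 mm wide; open, the fingers measure 117 mm over their backs; the gripper's body (75 mm by 190 mm) begins 51 mm behind the grasp point.
Start: joints at [0.993, 0.527, 1.433, -0, 1.181, -0.178], TCP at [0.243, 0.576, 0.223] pointing down, gripper open.
Joint ranges: [-3.08, 3.08], [-0.75, 2.2], [0.22, 2.44], [-1.43, 4.57], [0, 2.65], [-2.85, 2.85]. Speed limits (rad/s): [2.79, 2.79, 3.14, 3.14, 3.14, 3.14].

INTERFACE

Orientations are given as a unit quaternion [x, y, z, w].
In Python, from rig import get_obs, imaging, robot gives the robot as it stands.
- The arm moves only by the shell command python3 -m inch 'ROWS' [FORCE]. ROWS is JSON, a list of rows, each a list of 3 entries, a list of its own where there are three numbers: the finger opening in mm, from 0 to 87, then the shift along the tool's x, y, z in mm, then the turn, a rotation vector about the tool's x, y, z in degrees. In form: [[grip, [dx, dy, dz], [wx, wy, wz]], ...]. A call has 1 to 12 rows; each row shifts and turns the pose as measured when the row begins, along the tool's axes as they then stand; what a row does not reach is not made up. A row lasts 1/8 s, in which the tool goes at most 62.5 mm and 10.7 degrees, less where a joint would pass 70% of its speed; a pose out of reach is approached as far as the arm can. A call with a gripper value outside its range is refused whole. The fingers move at their own pace and stop on an object; FORCE is the grip in N (left out, the last holds). Time passes only in rows, so rows that do not move let the fingers close. It gives the time, the measured TCP pose, the force and the opening at its end, in the units of the state.
- get_obs(): the state, without advancing time (a new reading comes with each control period).
- imaging.camera(name): name is "scene" or "top"; returns the picture (400x640x3 uint8, red, green, blue); there is no depth.
- imaging.camera_params(name): a dict with "camera_matrix" (3x3 intrinsics, pixels), "xyz" and "rotation" of the camera in the world. Camera axes: x right, y down, z forward; pixel columns grow to the right and rows downward; lengths in m; the calibration is good to about 2 mm. A picture is of the moment at which its call begins. camera_params takes no time and is no camera call.
- robot.hand_in(): hands the job in, once; it reports no verdict.
Trained networks look in the newest picture that a camera, given by its name, has taken for a name from the list of things; names that differ only in an ending like _2 or _b are one class to them, and where a whole thing is asked for, a point or a joint stands for the part that bears it (a point fixed in the world has none). Each returns a list of dicts, best first, with "confidence" (0 to 1); they miss things now and then, are a little off and sometimes report something else, mostly with a low value. They report only what shows in the picture. A call takes as long as a camera call.
- imaging.cut_out(camera, target): "pixels" (400x640 bool, what is visible of it) and "box" ([centre column, centre row, width, height] in pixels, round what is visible of it).
- imaging.tip_of(camera, target): "pixel" ([column, row] in pixels: a listed point, or the origin of a listed thing).
The state is a dict: "time": time; "q": joint angles; "joint_velocities": joint speeds; "joint_torque": joint torques, N m; "position": TCP position; "tool_rot": TCP orientation; "ft_force": force on the tool from outside, world axes, zero at the start; "moment": the same for the moment, N m; "grip_width": finger opening in m.
Only numpy, scipy, OpenCV 4.12 (cv2) and the standard library are available. Lean on these libraries where they do the work, as an engineer would, in place of code of your own. Each camera call takes 0.05 s, during which the arm holds its last target. There are 200 camera calls.

TASK

Clear the steel bushes off the fixture's bed into the grey bin, and lay the aluminium bracket on the bed, flush against the fence with its foot under the clamp screw. Slide the clamp arm down by its handle until it bears on that foot, then screw the handle clockwise until the arm has tilted and bound and the bracket is held tight (about half a turn past binding). Then take the stylus from its rack and run its tip slowly (no faster than about 3 cm a second) along the joint line where the bracket meets the top of the fence, from the free end to the clamp end, and hang the stylus back in its rack, leaving the bracket clamped and the other things on the bench alone.

Things in the scene. Friction and masses are not known exactly. Their poses are not given: they have to be found in the camera images.
- fixture: Fixed fixture, mm: origin on the bench. Grey bed x -75..75, y -155..140, top z=20. Steel fence on it: x -75..-50, y -70..70, top z=40. F-clamp at its +y end: upright flat bar at (65, 95), top z=191; its sliding arm (44 to 66 below the T handle's centre) reaches to -x and carries the upright screw at (-20, 95). Bracket home: origin at (-20, 0, 20), axes as the fixture's.
- part_lug (a point): Loose aluminium bracket, 0.6 kg, mm. Point: centre of its lug, 45 above its origin (underside centre of the body). Body 60 (x) x 110 (y) x 28 high; lug 30 x 30, z 28..62, to grasp; foot for the clamp: tongue 40 (x) x 70, 14 thick, y 55..125. Mass centre 9 mm footward of the lug. Home: side x=-30 touches the fence and rises 8 above its top; this inside corner is the joint line.
- clamp_slide (a joint): How far the clamp arm is slid down its bar, m: 0 at the top (rubber foot 80 mm above the bed) to 0.075. It stays where it is left; about 3 N on the handle moves it down, about 10 N up. Down on the bracket's foot it reads about 0.066 with the screw at 0.
- clamp_tilt (a joint): Tilt of the clamp arm on its bar, rad: 0 while free (also while pushed down by the handle); when the work pushes back on the screw it grows, and at about 0.025 to 0.035 the arm binds on the bar and slides no more.
- clamp_handle (a joint): Angle of the screw's handle, rad, growing as it is turned clockwise seen from above (0 to 12.5). Each rad drives the screw and its foot 1.6 mm down (the handle goes down with it). The screw stays where it is left; turning takes about 0.15 N m.
- clamp_grip (a point): Centre of the clamp's T handle, on the screw's axis, 100 mm above the unpressed rubber foot's underside: a dark bar 56 mm long (the point's x axis), 14 mm wide (its y), 24 mm high; 20 mm free below it down to the arm. Pinch it across its width, to push the arm down or to turn the screw.
- clamp_foot: The rubber foot at the lower end of the clamp screw, 26 mm across; origin at the middle of its underside. It is springy, about 4 N per mm of squeeze: from the moment the arm binds, about half a turn makes it tight.
- bin: Grey open bin, fixed, 200 (x) x 160 (y) x 70 mm high, walls 5 mm; origin under its centre, on the bench.
- rack_slot (a point): Stylus rack, fixed: a little stand with a slot 20 mm wide between two prongs, along the point's x for 60 mm, open to -x, closed by an upright plate at +x. Point: middle of the slot, at the prongs' top, 90 mm above the bench. Nothing of the stand is higher.
- stylus_tip (a point): Upright stylus, 132 mm long, 60 g, hanging in the rack. Point: its tip, a needle 4 mm thick, 30 mm long; z runs towards the handle. Then shaft 12 mm, collar 32 mm across from 70 to 76 mm (hung, its underside rests on the prongs: tip 70 mm below their top), black handle 18 mm across from 76 to 132 mm above the tip.
- stylus: The stylus as a body; origin at the tip.
- stylus_grip (a point): Middle of the stylus's handle, 106 mm above the tip: the place to grasp it.
- seam_0 (a point): Point of the joint line, free end: on the bracket's side face, 20 mm above its underside (the height of the fence's top when home), at y=-48 mm of the bracket; its axes are the bracket's and the fence lies towards its -x.
- seam_1 (a point): Point of the joint line, first third: on the bracket's side face, 20 mm above its underside (the height of the fence's top when home), at y=-16 mm of the bracket; its axes are the bracket's and the fence lies towards its -x.
- seam_2 (a point): Point of the joint line, second third: on the bracket's side face, 20 mm above its underside (the height of the fence's top when home), at y=16 mm of the bracket; its axes are the bracket's and the fence lies towards its -x.
- seam_3 (a point): Point of the joint line, clamp end: on the bracket's side face, 20 mm above its underside (the height of the fence's top when home), at y=48 mm of the bracket; its axes are the bracket's and the fence lies towards its -x.
- bush_0_mid (a point): Steel bush, upright cylinder 30 mm across and 26 mm high, 80 g, left on the fixture's bed. Point: its centre; z is the bush's axis. May be absent.
- bush_1_mid (a point): Steel bush, upright cylinder 30 mm across and 26 mm high, 80 g, left on the fixture's bed. Point: its centre; z is the bush's axis. May be absent.
- bush_2_mid (a point): Steel bush, upright cylinder 30 mm across and 26 mm high, 80 g, left on the fixture's bed. Point: its centre; z is the bush's axis. May be absent.
- bush_3_mid (a point): Steel bush, upright cylinder 30 mm across and 26 mm high, 80 g, left on the fixture's bed. Point: its centre; z is the bush's axis. May be absent.
- ring_gauge: Bystander, not part of the job: steel ring 60 mm across, 20 mm high; origin under its centre.
- socket: Bystander, not part of the job: dark socket 28 mm across, 35 mm high; origin under its centre.
- brass_block: Bystander, not part of the job: brass block 30 x 50 x 30 mm; origin under its centre.
- oil_bottle: Bystander, not part of the job: white bottle 56 mm across, 150 mm high; origin under its centre.

How it is judged:
By the outcome, as a careful person would: the job done as asked, in the order asked, and still so for the second after the job is handed in, with the robot touching nothing.
Of bush_0, bush_1, bush_2, bush_3 only 2 to 4 are there at a start; the rules pass over those that are not, and their reading is None.
At some moment in a run one of bush_0, bush_1, bush_2, bush_3 may be knocked a few centimetres aside while the robot is not near it.
It also fails if it takes over 210 s, if anything falls off the work surface, if the arm or the gripper's body presses on something with over 40 N, if the wrist force passes 120 N, or if a joint passes its speed limit or range.

## Working session

There is one attempt and no reset: what is moved stays moved. The work goes in short steps, Python scripts to look and compute and a shell command to move; the robot and the scene stay as the last step left them, time stands still between calls to the robot, and variables do not carry over. Pictures are saved under pics/ and viewed, about 12 in all and at most 16, crops included, and the job is handed in when it is done.

```bash
ls; mkdir -p pics; cat > h.py <<'E'
import numpy as np, cv2
from scipy.spatial.transform import Rotation as R
from rig import get_obs, imaging, robot
def cam(n):
    p=imaging.camera_params(n);K=np.array(p["camera_matrix"]);r=np.array(p["rotation"])
    if r.shape!=(3,3): r=R.from_quat(r.ravel()).as_matrix()
    return K,np.array(p["xyz"]),r
def ray(n,px):
    K,c,r=cam(n);d=r@np.linalg.solve(K,[px[0],px[1],1.]);return c,d/np.linalg.norm(d)
def proj(n,X):
    K,c,r=cam(n);v=K@(r.T@(np.array(X)-c));return v[:2]/v[2]
def onz(n,px,z):
    c,d=ray(n,px);return c+d*(z-c[2])/d[2]
def tri(pa,pb,a="scene",b="top"):
    c1,d1=ray(a,pa);c2,d2=ray(b,pb)
    s=np.linalg.lstsq(np.c_[d1,-d2],c2-c1,rcond=None)[0]
    p,q=c1+d1*s[0],c2+d2*s[1];return (p+q)/2,np.linalg.norm(p-q)*1000
def snap(n,f=None):
    im=imaging.camera(n)
    if f: cv2.imwrite("pics/"+f,im[:,:,::-1])
    return im
E
python3 - <<'E'
from h import *
np.set_printoptions(precision=4,suppress=True)
print(get_obs())
for n in("scene","top"):
    snap(n,n+"0.png");print(n,cam(n)[1],cam(n)[2].tolist(),cam(n)[0].tolist())
for t in ["fixture","part_lug","clamp_grip","clamp_foot","bin","rack_slot","stylus_tip","stylus_grip","seam_0","seam_3","bush_0_mid","ring_gauge","socket","brass_block","oil_bottle"]:
    L={n:[(np.round(d["pixel"],1).tolist(),round(d["confidence"],2)) for d in imaging.tip_of(n,t)[:5]] for n in("scene","top")}
    print(t,L)
    if L["scene"] and L["top"]: print("   ",*tri(L["scene"][0][0],L["top"][0][0]))
E
```

```text
pics
{'time': 0.0, 'q': array([ 0.9925,  0.5285,  1.4339,  0.    ,  1.1814, -0.1785]), 'joint_velocities': array([ 0.0003,  0.0004,  0.0013,  0.0018, -0.0021, -0.0007]), 'joint_torque': array([ -0.0001, -44.0054, -17.6592,   0.0633,   0.0583,  -0.0002]), 'position': array([0.2429, 0.5751, 0.2216]), 'tool_rot': array([ 0.1397,  0.6933, -0.1411,  0.6927]), 'ft_force': array([ 0.2267, -0.2646, -1.0136]), 'moment': array([-0.0032,  0.0025,  0.0476]), 'grip_width': 0.08707136599775818}
scene [ 1.0223 -0.7774  0.9645] [[0.8560088914038929, 0.3582028291838547, -0.3727459067544012], [0.5168687668214234, -0.5793964920321478, 0.6301955116512199], [0.009770144419591759, -0.7321136784581503, -0.681112403419947]] [[438.14488844293453, 0.0, 321.56899800849703], [0.0, 438.14488844293453, 195.79974492384372], [0.0, 0.0, 1.0]]
top [ 0.4869 -0.0148  1.5232] [[0.02330571328192788, -0.9974658993331786, 0.06722070660052643], [-0.9997276136197126, -0.023336478369349708, 0.000327633257787778], [0.0012418915634248504, -0.06721003232234277, -0.9977380764812851]] [[457.067365979133, 0.0, 320.8106053963214], [
[... 1333 characters left out ...]
.1, 253.3], 0.8), ([402.9, 242.8], 0.77)]}
    [ 0.4201 -0.3509 -0.0011] 24.52513334707331
bush_0_mid {'scene': [], 'top': [([337.0, 155.7], 0.21)]}
ring_gauge {'scene': [([256.0, 223.4], 0.67)], 'top': [([340.1, 258.9], 0.61)]}
    [ 0.3984 -0.0888  0.001 ] 20.409682606256876
socket {'scene': [([301.4, 184.4], 0.67)], 'top': [([279.2, 253.7], 0.51)]}
    [0.4177 0.1176 0.0116] 3.8345082115126554
brass_block {'scene': [([363.6, 265.0], 0.63), ([227.9, 270.6], 0.2)], 'top': [([340.5, 154.1], 0.44)]}
    [ 0.7489 -0.0781  0.0222] 9.132336804788318
oil_bottle {'scene': [([404.9, 219.2], 0.94), ([299.7, 279.2], 0.46)], 'top': [([275.5, 146.4], 0.74)]}
    [0.7727 0.14   0.0206] 2.645139920319107
```

```bash
python3 - <<'E'
import cv2
for n,(x,y,w,h) in {"scene":(160,110,300,225),"top":(220,110,240,180)}.items():
    a=cv2.imread(f"pics/{n}0.png")[y:y+h,x:x+w]
    cv2.imwrite(f"pics/{n}0c.png",cv2.resize(a,(800,600),interpolation=cv2.INTER_CUBIC))
E
```

```text
(no output)
```

View pics/scene0c.png

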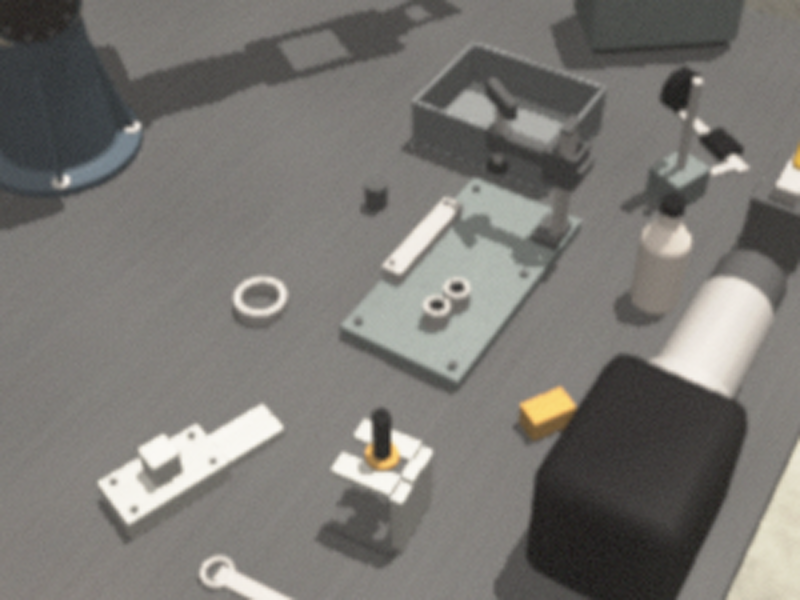

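View pics/top0c.png

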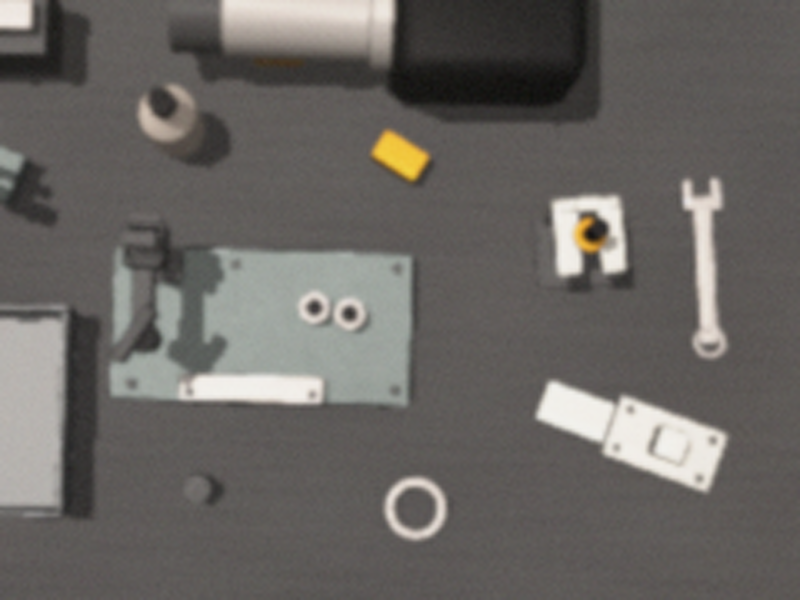

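The crops show two bushes on the bed: scene about (324,225) and (331,218), top about (314,202) and (325,204). The bracket is at top about (420,242), the rack at (398,180), and the clamp at the +y end. I'll look at the full frames for the bin and for obstacles.

```bash
python3 - <<'E'
from h import *
np.set_printoptions(precision=4,suppress=True)
a=np.vstack([cv2.imread("pics/scene0.png"),cv2.imread("pics/top0.png")]);cv2.imwrite("pics/full0.png",cv2.resize(a,(480,600),interpolation=cv2.INTER_AREA))
f=lambda x,y:(220+x*.3,110+y*.3)
def fit(model,px,cam="top"):
    P=np.array([onz(cam,p,z)[:2] for p,(_,_,z) in zip(px,model)]);M=np.array(model)[:,:2]
    Pm,Mm=P.mean(0),M.mean(0);A=(M-Mm).T@(P-Pm);t=np.arctan2(A[0,1]-A[1,0],A[0,0]+A[1,1])
    c,s=np.cos(t),np.sin(t);Rm=np.array([[c,-s],[s,c]]);o=Pm-Rm@Mm
    print("yaw deg",np.degrees(t),"orig",o,"res mm",np.round(1000*(P-(o+M@Rm.T)),1).tolist())
b=.001
print("bed");fit([(.075,.14,.02),(.075,-.155,.02),(-.075,-.155,.02),(-.075,.14,.02)],[f(112,250),f(412,256),f(409,405),f(110,397)])
print("fence");fit([(-.05,.07,.04),(-.05,-.07,.04),(-.075,-.07,.04),(-.075,.07,.04)],[f(180,377),f(323,378),f(322,404),f(182,402)])
print("bracket body+tongue")
fit([(.03,.055,.028),(.03,-.055,.028),(-.03,-.055,.028),(-.03,.055,.028),(.02,.125,.014),(-.02,.125,.014)],[f(619,396),f(727,435),f(708,491),f(603,454),f(549,381),f(537,417)])
g=lambda x,y:(160+x*.375,110+y*.375)
for s,t in [((437,305),(350,313)),((457,288),(314,306))]: print("bush",*tri(g(*s),f(*t)), onz("top",f(*t),.046))
print("lug top",*tri(g(159,448),f(670,444)))
print("handle top",*tri(g(381,413),f(595,230)))
print("rack corners z.09",[onz("top",f(*p),.09) for p in [(552,200),(623,197),(627,272),(558,276),(583,274),(598,273)]])
print("collar", onz("top",f(588,236),.096))
print("bar top", *tri(g(575,128),f(146,228)),"T handle",onz("top",f(135,333),.212), tri(g(501,97),f(135,333)))
print("bin near-right wall corners",[onz("top",f(*p),.07) for p in [(68,307),(64,514)]])
E
```

```text
bed
yaw deg 0.1117914864393972 orig [0.5707 0.0672] res mm [[-2.0, 1.8], [-1.6, -0.7], [1.0, -0.4], [2.5, -0.8]]
fence
yaw deg 0.7905282978096333 orig [0.5701 0.0667] res mm [[-0.3, -0.0], [0.0, 0.9], [-0.2, 1.6], [0.5, -2.4]]
bracket body+tongue
yaw deg -18.749603671800358 orig [ 0.4651 -0.3386] res mm [[-0.7, 2.7], [-1.0, 0.7], [0.9, -0.3], [-0.8, -1.6], [-0.3, 0.0], [1.8, -1.5]]
bush [ 0.5859 -0.0272  0.0447] 2.8296196705270535 [ 0.5847 -0.0279  0.046 ]
bush [0.5915 0.0077 0.0435] 1.508273601236705 [0.5907 0.0072 0.046 ]
lug top [ 0.4659 -0.3361  0.0608] 1.7037072033084224
handle top [ 0.6595 -0.2475  0.1465] 1.740969778681916
rack corners z.09 [array([ 0.6935, -0.2165,  0.09  ]), array([ 0.698 , -0.2837,  0.09  ]), array([ 0.6267, -0.2883,  0.09  ]), array([ 0.6214, -0.2231,  0.09  ]), array([ 0.6238, -0.2467,  0.09  ]), array([ 0.6251, -0.2609,  0.09  ])]
collar [ 0.6593 -0.25    0.096 ]
bar top [0.6471 0.1552 0.1905] 2.9627610756010876 T handle [0.5521 0.1583 0.212 ] (array([0.5539, 0.1616, 0.1913]), np.float64(1.7642659870114217))
bin near-right wall corners [array([0.5825, 0.2419, 0.07  ]), array([0.386 , 0.2388, 0.07  ])]
```

View pics/full0.png

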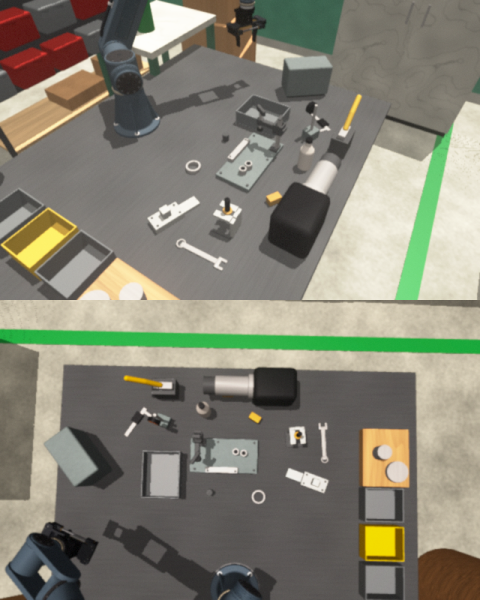

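The full frames show no obstacle over the fixture. The bin spans about x 0.385–0.583 and y 0.24–0.40. Next I'll write a helper that gives the moves needed in tool axes.

```bash
cat > to.py <<'E'
import sys; from h import *
np.set_printoptions(precision=4,suppress=True)
# to.py X Y Z(TCP) jawdeg : rotation needed in place (rotvec deg), then shift (mm) in the tool axes after it
def need(X,jaw):
    o=get_obs();T=R.from_quat(o["tool_rot"]).as_matrix();out=[]
    for j in(jaw,jaw+180):
        a=np.radians(j);y=np.array([np.cos(a),np.sin(a),0]);x=np.array([0,0,-1.]);W=np.c_[x,y,np.cross(x,y)]
        rv=np.degrees(R.from_matrix(T.T@W).as_rotvec())
        out.append((rv,W.T@(np.array(X)-o["position"])*1000))
    return o,out
if __name__=="__main__":
    v=list(map(float,sys.argv[1:]));o,out=need(v[:3],v[3])
    y=R.from_quat(o["tool_rot"]).as_matrix()[:,1]
    print("t",round(o["time"],2),"pos",o["position"],"jaw",np.degrees(np.arctan2(y[1],y[0])),"q6",o["q"][5],"F",o["ft_force"],"w",o["grip_width"])
    for rv,s in out: print("rot",np.round(rv,1),"then shift",np.round(s,1))
E
python3 to.py .5887 -.0275 .25 90; python3 to.py .5853 -.0275 .25 0
python3 - <<'E'
from h import *
f=lambda x,y:(220+x*.3,110+y*.3)
for p in [(118,357),(150,310)]: print(onz("top",f(*p),.208))
E
```

```text
t 1.6 pos [0.2432 0.5757 0.2225] jaw 67.09460901163047 q6 -0.17851292652125744 F [-0.0169  0.6498 -0.3584] w 0.08698910189704562
rot [-22.9  -0.    0. ] then shift [ -27.5 -603.2  345.5]
rot [157.1   0.    0. ] then shift [ -27.5  603.2 -345.5]
t 1.6 pos [0.2432 0.5757 0.2225] jaw 67.09460901163047 q6 -0.17851292652125744 F [-0.0169  0.6498 -0.3584] w 0.08698910189704562
rot [67.1 -0.   0. ] then shift [-27.5 342.1 603.2]
rot [-112.9   -0.    -0. ] then shift [ -27.5 -342.1 -603.2]
[0.53119471 0.17288028 0.208     ]
[0.57249043 0.14654794 0.208     ]
```

```bash
python3 -m inch '[[60,[-10,0,0],[10,0,0]],[60,[-10,0,0],[10,0,0]],[60,[-10,0,0],[10,0,0]],[60,[-10,0,0],[10,0,0]],[60,[-10,0,0],[10,0,0]],[60,[0,0,0],[10,0,0]],[60,[0,0,0],[7,0,0]]]' 40
python3 -m inch '[[60,[0,31,55],[0,0,0]],[60,[0,31,55],[0,0,0]],[60,[0,31,55],[0,0,0]],[60,[0,31,55],[0,0,0]],[60,[0,31,55],[0,0,0]],[60,[0,31,55],[0,0,0]],[60,[0,31,55],[0,0,0]],[60,[0,31,55],[0,0,0]],[60,[0,31,55],[0,0,0]],[60,[0,31,55],[0,0,0]],[60,[0,16,28],[0,0,0]]]'
python3 to.py .587 -.0275 .25 0
```

```text
time: 2.48
position: [0.243, 0.5754, 0.2739]
tool_rot: [-0.509, -0.491, 0.51, -0.491]
ft_force: [-0.2, -0.1, 0.4]
grip_width: 0.0602
time: 3.85
position: [0.55, -0.0102, 0.2759]
tool_rot: [0.512, 0.49, -0.504, 0.494]
ft_force: [-0.6, 0.4, -0.2]
grip_width: 0.0601
t 3.85 pos [ 0.55   -0.0102  0.2759] jaw -1.8355786902058193 q6 -0.19588537823762991 F [-0.6205  0.4465 -0.204 ] w 0.060060247334764
rot [-1.8 -0.2 -0.6] then shift [25.9 37.  17.3]
rot [178.2  -1.    0.4] then shift [ 25.9 -37.  -17.3]
```

```bash
python3 -m inch '[[60,[20,36,17],[-1.8,0,-0.6]],[60,[50,0,0],[0,0,0]],[60,[50,0,0],[0,0,0]],[60,[40,0,0],[0,0,0]],[60,[10,0,0],[0,0,0]],[60,[0,0,0],[0,0,0]]]'
python3 to.py .5855 -.0275 .024 0; python3 - <<'E'
from h import *
a=snap("scene");snap("top","t1.png")
cv2.imwrite("pics/s1.png",cv2.resize(a[130:260,260:420],(800,650),interpolation=cv2.INTER_CUBIC)[:600])
print([ (d["pixel"],d["confidence"]) for d in imaging.tip_of("scene","bush_0_mid")])
E
```

```text
time: 4.6
position: [0.593, -0.0341, 0.1044]
tool_rot: [0.505, 0.496, -0.498, 0.501]
ft_force: [0.1, 1.0, 0.8]
grip_width: 0.0598
t 4.6 pos [ 0.593  -0.0341  0.1044] jaw -0.34844788610588734 q6 -0.24479306746914523 F [0.0509 0.9712 0.8128] w 0.05984119687291224
rot [-0.3 -0.1 -0.6] then shift [80.4 -7.5 -6.6]
rot [179.6  -0.9   0.1] then shift [80.4  7.5  6.6]
[([331.6, 221.8], 0.57)]
```

View pics/s1.png

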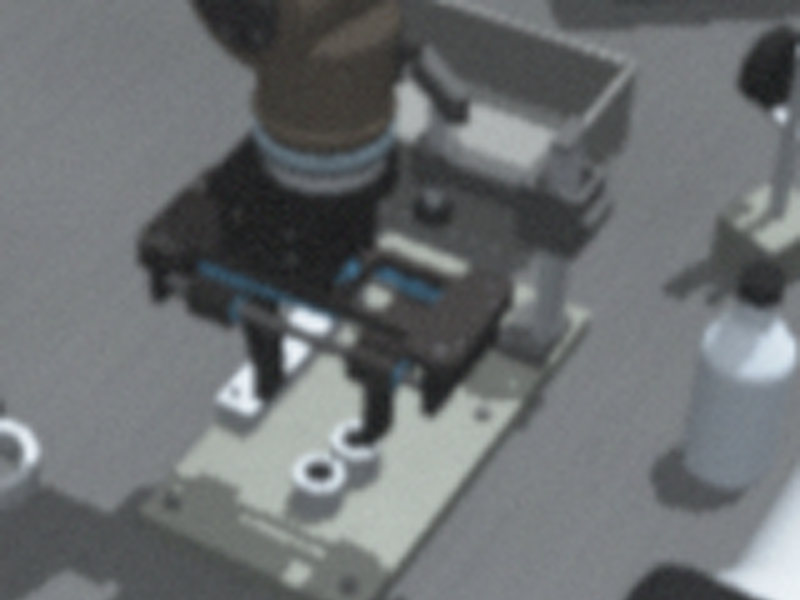

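Both bushes are unmoved, with tops at about (323.6,224.4) and (331,218). Gripper straddles them; I'll centre it and descend.

```bash
python3 -m inch '[[60,[0,-7,-6],[0,0,-0.6]],[60,[0,0,0],[0,0,0]],[60,[30,0,0],[0,0,0]],[60,[30,0,0],[0,0,0]],[60,[10,0,0],[0,0,0]],[60,[0,0,0],[0,0,0]]]'
python3 to.py .5855 -.0275 .024 0
```

```text
time: 5.5
position: [0.5916, -0.0281, 0.0409]
tool_rot: [0.504, 0.494, -0.498, 0.503]
ft_force: [-0.8, 0.2, 1.4]
grip_width: 0.0602
t 5.5 pos [ 0.5916 -0.0281  0.0409] jaw -0.26167547853938056 q6 -0.23347239863894384 F [-0.8132  0.2143  1.3609] w 0.06017212782393211
rot [-0.3  0.1 -0.9] then shift [16.9 -6.1 -0.6]
rot [179.7  -1.4  -0.2] then shift [16.9  6.1  0.6]
```

```bash
python3 -m inch '[[60,[8,-6,0],[0,0,-0.9]],[60,[9,0,0],[0,0,0]],[60,[0,0,0],[0,0,0]],[0,[0,0,0],[0,0,0]],[0,[0,0,0],[0,0,0]],[0,[0,0,0],[0,0,0]],[0,[0,0,0],[0,0,0]]]'
python3 to.py .5855 -.0275 .28 0
```

```text
time: 6.38
position: [0.5875, -0.0285, 0.0256]
tool_rot: [0.501, 0.497, -0.501, 0.501]
ft_force: [0.4, 0.3, -1.0]
grip_width: 0.029
t 6.38 pos [ 0.5875 -0.0285  0.0256] jaw -0.254923036281873 q6 -0.22956798850720406 F [ 0.4081  0.2945 -1.0276] w 0.02899591674026449
rot [-0.3  0.2 -0.2] then shift [-254.4   -2.    -1. ]
rot [179.7  -0.4  -0.3] then shift [-254.4    2.     1. ]
```

```bash
python3 -m inch '[[0,[-40,0,0],[0,0,0]],[0,[-60,0,0],[0,0,0]],[0,[-60,0,0],[0,0,0]],[0,[-60,0,0],[0,0,0]],[0,[-40,-17,-40],[0,0,0]],[0,[0,-17,-53],[0,0,0]],[0,[0,-17,-53],[0,0,0]],[0,[0,-17,-53],[0,0,0]],[0,[0,-17,-53],[0,0,0]],[0,[0,-17,-53],[0,0,0]],[0,[0,0,-20],[0,0,0]],[0,[0,0,0],[0,0,0]]]'
python3 to.py .484 .295 .06 0
```

```text
time: 7.88
position: [0.4839, 0.3058, 0.2927]
tool_rot: [0.503, 0.496, -0.501, 0.5]
ft_force: [0.3, -0.5, -0.5]
grip_width: 0.0295
t 7.88 pos [0.4839 0.3058 0.2927] jaw -0.47313925985918087 q6 0.38037617598926243 F [ 0.3443 -0.4563 -0.5163] w 0.029491666256505678
rot [-0.5  0.1 -0.3] then shift [232.7   0.1  10.8]
rot [179.5  -0.5  -0.2] then shift [232.7  -0.1 -10.8]
```

```bash
python3 -m inch '[[0,[55,0,10],[0,0,0]],[0,[60,0,0],[0,0,0]],[0,[60,0,0],[0,0,0]],[0,[40,0,0],[0,0,0]],[0,[20,0,0],[0,0,0]],[0,[0,0,0],[0,0,0]],[60,[0,0,0],[0,0,0]],[60,[0,0,0],[0,0,0]],[60,[-40,0,0],[0,0,0]],[60,[-60,0,0],[0,0,0]],[60,[-60,0,0],[0,0,0]],[60,[-60,0,0],[0,0,0]]]'
python3 - <<'E'
from h import *
snap("scene","s2.png");snap("top","t2.png")
for n in("scene","top"): print([ (d["pixel"],d["confidence"]) for d in imaging.tip_of(n,"bush_0_mid")])
a=cv2.imread("pics/s2.png")[130:260,250:450];b=cv2.imread("pics/t2.png")[130:260,200:400]
cv2.imwrite("pics/v2.png",cv2.resize(np.hstack([a,b]),(800,260),interpolation=cv2.INTER_CUBIC))
E
python3 to.py .5918 .007 .28 0
```

```text
time: 9.38
position: [0.4917, 0.2841, 0.2811]
tool_rot: [0.507, 0.49, -0.503, 0.5]
ft_force: [1.6, 0.5, 0.5]
grip_width: 0.0595
[([345.6, 147.4], 0.41)]
[]
t 9.57 pos [0.4924 0.2844 0.2806] jaw -1.126732790083121 q6 0.3559677765194272 F [-0.1118 -0.4768 -0.293 ] w 0.06001920873519505
rot [-1.1  0.2 -1. ] then shift [  0.6  99.4 277.4]
rot [178.9  -1.6  -0.4] then shift [   0.6  -99.4 -277.4]
```

View pics/v2.png

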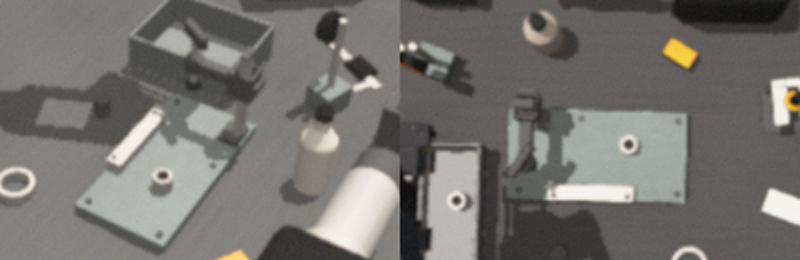

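The first bush is in the bin. The other hasn't moved, at scene (331,217.5) and top (314,202), so I fetch it next.

```bash
python3 -m inch '[[60,[0,16,46],[-1.1,0,-1]],[60,[0,17,46],[0,0,0]],[60,[0,17,46],[0,0,0]],[60,[0,17,46],[0,0,0]],[60,[0,17,46],[0,0,0]],[60,[0,15,47],[0,0,0]],[60,[0,0,0],[0,0,0]],[60,[50,0,0],[0,0,0]],[60,[60,0,0],[0,0,0]],[60,[40,0,0],[0,0,0]],[60,[20,0,0],[0,0,0]],[60,[0,0,0],[0,0,0]]]'
python3 to.py .591 .007 .024 0
```

```text
time: 11.08
position: [0.5748, 0.0032, 0.0899]
tool_rot: [0.49, 0.51, -0.507, 0.492]
ft_force: [-0.1, -0.4, 0.1]
grip_width: 0.0601
t 11.07 pos [0.5748 0.0032 0.0899] jaw 0.28244427567633745 q6 -0.18538856877892101 F [-0.1071 -0.3879  0.1444] w 0.060149447734511086
rot [ 0.3 -0.   2. ] then shift [65.9 16.2 -3.8]
rot [-179.7   -3.2   -0.1] then shift [ 65.9 -16.2   3.8]
```

```bash
python3 -m inch '[[60,[0,16,-4],[0,0,2]],[60,[0,0,0],[0,0,0]],[60,[30,0,0],[0,0,0]],[60,[20,0,0],[0,0,0]],[60,[8,0,0],[0,0,0]],[60,[0,0,0],[0,0,0]]]'
python3 to.py .591 .007 .024 0
```

```text
time: 11.82
position: [0.5973, 0.0086, 0.0363]
tool_rot: [0.502, 0.498, -0.495, 0.506]
ft_force: [-0.0, 0.4, 0.5]
grip_width: 0.0599
t 11.82 pos [0.5973 0.0086 0.0363] jaw 0.4032852841211066 q6 -0.18194568980803344 F [-0.0009  0.3698  0.5326] w 0.059860789407438476
rot [ 0.4  0.1 -0.9] then shift [12.3 -6.3  1.6]
rot [-179.6    1.3    0.1] then shift [12.3  6.3 -1.6]
```

```bash
python3 -m inch '[[60,[6,-6,0],[0,0,-0.9]],[60,[6,0,0],[0,0,0]],[60,[0,0,0],[0,0,0]],[0,[0,0,0],[0,0,0]],[0,[0,0,0],[0,0,0]],[0,[0,0,0],[0,0,0]],[0,[0,0,0],[0,0,0]],[0,[-40,0,0],[0,0,0]],[0,[-60,0,0],[0,0,0]],[0,[-60,0,0],[0,0,0]],[0,[-60,0,0],[0,0,0]],[0,[-40,0,0],[0,0,0]]]'
python3 to.py .484 .345 .055 0
```

```text
time: 13.32
position: [0.5895, 0.009, 0.2882]
tool_rot: [0.496, 0.504, -0.501, 0.499]
ft_force: [0.7, -0.3, -0.9]
grip_width: 0.0291
t 13.32 pos [0.5895 0.009  0.2882] jaw 0.37658585856954335 q6 -0.17950345446443877 F [ 0.7226 -0.3433 -0.8559] w 0.029146527230403316
rot [ 0.4 -0.   0.6] then shift [ 233.2 -105.5 -336. ]
rot [-179.6   -0.9   -0. ] then shift [233.2 105.5 336. ]
```

```bash
python3 -m inch '[[0,[0,-16,-52],[0,0,0.6]],[0,[0,-18,-56],[0,0,0]],[0,[0,-18,-56],[0,0,0]],[0,[0,-18,-56],[0,0,0]],[0,[0,-18,-56],[0,0,0]],[0,[0,-17,-50],[0,0,0]],[0,[0,0,0],[0,0,0]],[0,[0,0,0],[0,0,0]]]'
python3 to.py .484 .345 .055 0
```

```text
time: 14.32
position: [0.4817, 0.3422, 0.2912]
tool_rot: [0.502, 0.497, -0.496, 0.504]
ft_force: [0.4, -0.3, -0.3]
grip_width: 0.0287
t 14.32 pos [0.4817 0.3422 0.2912] jaw 0.20030354137206177 q6 0.43058834317043 F [ 0.4367 -0.3122 -0.3449] w 0.028742399905437
rot [ 0.2  0.1 -0.7] then shift [236.2   2.3  -2.8]
rot [-179.8    1.1    0.1] then shift [236.2  -2.3   2.8]
```

```bash
python3 -m inch '[[0,[55,0,0],[0,0,0]],[0,[60,0,0],[0,0,0]],[0,[60,0,0],[0,0,0]],[0,[40,0,0],[0,0,0]],[0,[20,0,0],[0,0,0]],[0,[0,0,0],[0,0,0]],[60,[0,0,0],[0,0,0]],[60,[0,0,0],[0,0,0]],[60,[-40,0,0],[0,0,0]],[60,[-60,0,0],[0,0,0]],[60,[-60,0,0],[0,0,0]],[60,[-60,0,0],[0,0,0]]]'
python3 to.py .465 -.337 .2 -18.7
```

```text
time: 15.82
position: [0.4895, 0.3323, 0.2802]
tool_rot: [0.508, 0.492, -0.498, 0.502]
ft_force: [0.9, 0.5, -0.4]
grip_width: 0.0599
t 15.82 pos [0.4895 0.3323 0.2802] jaw -0.6888903434049318 q6 0.42704350826797444 F [ 0.8964  0.5172 -0.4131] w 0.05989354945845474
rot [18.  -0.2 -1.2] then shift [ 80.2 191.4 641.8]
rot [-162.     1.7   -0.3] then shift [  80.2 -191.4 -641.8]
```

```bash
python3 -m inch '[[60,[0,0,0],[9,0,-1.2]],[60,[0,0,0],[9,0,0]],[60,[0,17,58],[0,0,0]],[60,[0,17,58],[0,0,0]],[60,[0,17,58],[0,0,0]],[60,[0,17,58],[0,0,0]],[60,[0,17,58],[0,0,0]],[60,[0,17,58],[0,0,0]],[60,[0,17,58],[0,0,0]],[60,[0,17,58],[0,0,0]],[60,[0,17,58],[0,0,0]],[60,[0,17,58],[0,0,0]]]'
python3 to.py .4655 -.337 .12 -18.7
```

```text
time: 17.32
position: [0.4679, -0.2832, 0.3019]
tool_rot: [0.591, 0.401, -0.557, 0.423]
ft_force: [0.7, -0.8, 0.5]
grip_width: 0.0593
t 17.32 pos [ 0.4679 -0.2832  0.3019] jaw -18.64700342832375 q6 -0.46316660621080114 F [ 0.7095 -0.7804  0.4624] w 0.05933228924142109
rot [ 0.1 -1.3 -3.1] then shift [181.9  15.   51.7]
rot [-179.8    4.9   -2. ] then shift [181.9 -15.  -51.7]
```

```bash
python3 - <<'E'
from h import *
snap("scene");snap("top")
for t in("bush_0_mid","part_lug"):
  for n in("scene","top"): print(t,n,[ (d["pixel"],d["confidence"]) for d in imaging.tip_of(n,t)])
E
```

```text
bush_0_mid scene []
bush_0_mid top []
part_lug scene [([220.7, 282.2], 0.82)]
part_lug top [([419.9, 241.0], 0.78)]
```

```bash
python3 -m inch '[[60,[0,15,45],[0,-1.3,-3]],[60,[0,0,0],[0,0,0]],[60,[60,0,0],[0,0,0]],[60,[60,0,0],[0,0,0]],[60,[60,0,0],[0,0,0]],[60,[0,0,0],[0,0,0]],[60,[0,0,0],[0,0,0]]]'
python3 to.py .4655 -.337 .035 -18.7
```

```text
time: 18.5
position: [0.4727, -0.3165, 0.1237]
tool_rot: [0.572, 0.415, -0.57, 0.419]
ft_force: [0.2, -0.0, -0.0]
grip_width: 0.0599
t 18.5 pos [ 0.4727 -0.3165  0.1237] jaw -17.65880306366293 q6 -0.4811074134561446 F [ 0.2053 -0.0466 -0.022 ] w 0.059850630874490635
rot [ 1.   0.  -0.4] then shift [88.7 -0.3 21.8]
rot [-179.     0.6    0.1] then shift [ 88.7   0.3 -21.8]
```

```bash
python3 -m inch '[[60,[0,0,20],[1,0,-0.4]],[60,[0,0,0],[0,0,0]],[60,[40,0,0],[0,0,0]],[60,[0,0,0],[0,0,0]],[60,[0,0,0],[0,0,0]]]'
python3 to.py .4655 -.337 .035 -18.7
python3 - <<'E'
from h import *
a=snap("scene");b=snap("top")
cv2.imwrite("pics/v3.png",cv2.resize(np.hstack([a[220:340,170:290],b[190:310,360:480]]),(800,400),interpolation=cv2.INTER_CUBIC)[:,:,::-1])
E
```

```text
time: 19.12
position: [0.4717, -0.3432, 0.0946]
tool_rot: [0.576, 0.404, -0.574, 0.419]
ft_force: [0.7, -0.8, -0.3]
grip_width: 0.06
t 19.12 pos [ 0.4717 -0.3432  0.0946] jaw -18.778723962657576 q6 -0.49125889581306675 F [ 0.7271 -0.8095 -0.3495] w 0.05998400307692199
rot [-0.1  0.6 -1.1] then shift [59.6 -7.8 -3.9]
rot [179.9  -1.7  -1. ] then shift [59.6  7.8  3.9]
```

View pics/v3.png

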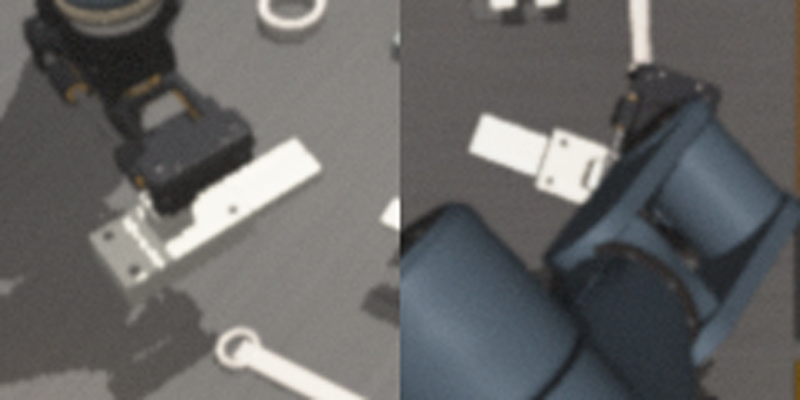

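The gripper straddles the lug, and the bracket is unmoved (scene view, lug about (217,280)). I'll descend and grip.

```bash
python3 -m inch '[[60,[0,-8,-4],[0,0.6,-1.1]],[60,[0,0,0],[0,0,0]],[60,[30,0,0],[0,0,0]],[60,[15,0,0],[0,0,0]],[60,[0,0,0],[0,0,0]],[60,[0,0,0],[0,0,0]]]' 60
python3 to.py .4655 -.337 .035 -18.7
```

```text
time: 19.98
position: [0.4664, -0.3372, 0.0515]
tool_rot: [-0.575, -0.411, 0.575, -0.413]
ft_force: [0.3, -1.3, 0.3]
grip_width: 0.06
t 19.98 pos [ 0.4664 -0.3372  0.0515] jaw -18.740457348374747 q6 -0.49184717471480566 F [ 0.3044 -1.2807  0.3214] w 0.05999879175275031
rot [-0.   0.1 -0.1] then shift [16.5 -0.9  0.1]
rot [180.   -0.2  -0.2] then shift [16.5  0.9 -0.1]
```

```bash
python3 -m inch '[[60,[10,0,0],[0,0,0]],[60,[6,0,0],[0,0,0]],[60,[0,0,0],[0,0,0]],[0,[0,0,0],[0,0,0]],[0,[0,0,0],[0,0,0]],[0,[0,0,0],[0,0,0]],[0,[0,0,0],[0,0,0]]]' 60
python3 to.py .4655 -.337 .035 -18.7
```

```text
time: 20.85
position: [0.4673, -0.3381, 0.0361]
tool_rot: [0.575, 0.41, -0.575, 0.414]
ft_force: [1.9, -0.6, -0.5]
grip_width: 0.0296
t 20.85 pos [ 0.4673 -0.3381  0.0361] jaw -18.744387542250376 q6 -0.49170715718105934 F [ 1.9133 -0.6015 -0.51  ] w 0.029575293227553045
rot [-0.   0.2 -0.3] then shift [ 1.1 -2.1 -0.5]
rot [180.   -0.5  -0.3] then shift [1.1 2.1 0.5]
```

```bash
python3 -m inch '[[0,[-20,0,0],[0,0,0]],[0,[-50,0,0],[0,0,0]],[0,[-60,0,0],[0,0,0]],[0,[-50,0,0],[0,0,0]],[0,[0,0,0],[-7,0,0]],[0,[0,0,0],[-7,0,0]],[0,[0,0,0],[-5,0,0]],[0,[0,0,0],[0,0,0]]]' 60
python3 to.py .5635 -.013 .2 0.5
```

```text
time: 21.85
position: [0.4599, -0.3303, 0.2106]
tool_rot: [0.496, 0.511, -0.497, 0.496]
ft_force: [-0.3, -0.0, -6.6]
grip_width: 0.0297
t 21.85 pos [ 0.4599 -0.3303  0.2106] jaw 0.8424868072123065 q6 -0.8333515872741573 F [-0.2957 -0.0401 -6.6148] w 0.02968711925142082
rot [ 0.3 -0.8  0.9] then shift [  10.6  106.4 -316.4]
rot [-179.7   -1.3   -1.3] then shift [  10.6 -106.4  316.4]
```

```bash
python3 -m inch '[[0,[0,15,-45],[0.3,-0.8,0.9]],[0,[0,15,-45],[0,0,0]],[0,[0,15,-45],[0,0,0]],[0,[0,15,-45],[0,0,0]],[0,[0,15,-45],[0,0,0]],[0,[0,15,-45],[0,0,0]],[0,[0,15,-45],[0,0,0]],[0,[0,0,0],[0,0,0]],[0,[40,0,0],[0,0,0]],[0,[40,0,0],[0,0,0]],[0,[0,0,0],[0,0,0]]]' 60
python3 to.py .5635 -.013 .1 0.5
python3 - <<'E'
from h import *
a=snap("scene");b=snap("top")
cv2.imwrite("pics/v4.png",cv2.resize(np.hstack([a[130:270,250:420],b[130:270,230:400]]),(800,330),interpolation=cv2.INTER_CUBIC)[:,:,::-1])
E
```

```text
time: 23.22
position: [0.5598, -0.005, 0.1203]
tool_rot: [-0.5, -0.502, 0.505, -0.493]
ft_force: [-1.1, -0.3, -7.4]
grip_width: 0.0295
t 23.23 pos [ 0.5598 -0.005   0.1203] jaw -0.5693097339818818 q6 -0.1999512310472294 F [-1.1399 -0.2684 -7.4476] w 0.029471897571121248
rot [-1.1 -0.2  0.8] then shift [20.3  3.7  8.1]
rot [178.9   1.3   0.4] then shift [20.3 -3.7 -8.1]
```

View pics/v4.png

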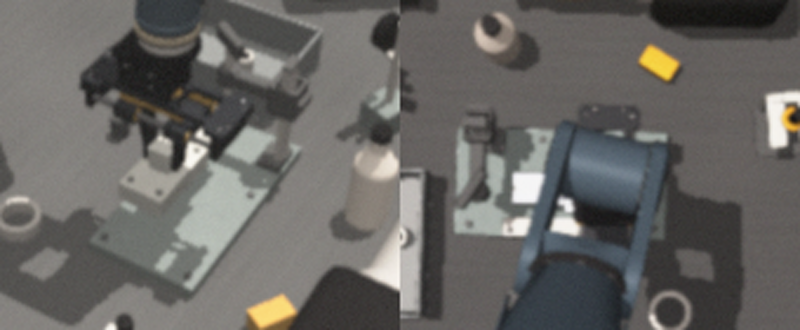

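The bracket hangs level, with its tongue short of the clamp foot. I'll lower it beside the fence.

```bash
python3 -m inch '[[0,[0,4,0],[-1,0,0.8]],[0,[20,0,0],[0,0,0]],[0,[20,0,0],[0,0,0]],[0,[10,0,0],[0,0,0]],[0,[0,0,0],[0,0,0]],[0,[0,0,0],[0,0,0]]]' 60
python3 to.py .5625 .067 .060 0.5
```

```text
time: 24.08
position: [0.5765, -0.0085, 0.082]
tool_rot: [0.505, 0.494, -0.491, 0.51]
ft_force: [0.3, 0.0, -6.8]
grip_width: 0.0295
t 24.07 pos [ 0.5765 -0.0085  0.082 ] jaw 0.4726983463638103 q6 -0.22346565851083325 F [ 0.3192  0.0435 -6.8371] w 0.029539706068049454
rot [-0.   0.1 -1.7] then shift [ 22.  -13.4 -75.6]
rot [180.   -2.7  -0.2] then shift [22.  13.4 75.6]
```

```bash
python3 -m inch '[[0,[0,-10,0],[0,0,-1.5]],[0,[0,0,0],[0,0,0]],[0,[15,0,0],[0,0,0]],[0,[0,0,0],[0,0,0]],[0,[0,0,0],[0,0,0]]]' 60
python3 to.py .5625 .067 .060 0.5
```

```text
time: 24.7
position: [0.5669, -0.0087, 0.067]
tool_rot: [0.498, 0.5, -0.497, 0.504]
ft_force: [0.5, 0.8, -6.9]
grip_width: 0.0295
t 24.7 pos [ 0.5669 -0.0087  0.067 ] jaw 0.47538903840268654 q6 -0.21815323255932575 F [ 0.5418  0.8003 -6.873 ] w 0.029509918890331763
rot [-0.   0.2 -0.3] then shift [  7.   -3.7 -75.8]
rot [180.   -0.4  -0.2] then shift [ 7.   3.7 75.8]
```

```bash
python3 -m inch '[[0,[3,0,-15],[0,0,0]],[0,[0,0,-15],[0,0,0]],[0,[0,0,-15],[0,0,0]],[0,[0,0,-15],[0,0,0]],[0,[0,0,-15],[0,0,0]],[0,[0,0,0],[0,0,0]],[0,[0,0,0],[0,0,0]]]' 60
python3 to.py .5502 .067 .056 0.5
```

```text
time: 25.58
position: [0.5661, 0.0734, 0.0638]
tool_rot: [0.498, 0.501, -0.497, 0.505]
ft_force: [-0.0, -0.2, -6.4]
grip_width: 0.0296
t 25.57 pos [0.5661 0.0734 0.0638] jaw 0.622337944823506 q6 -0.07435917000429006 F [-0.0078 -0.1921 -6.4022] w 0.029556468698104663
rot [ 0.1  0.1 -0.3] then shift [  7.8 -16.    6.3]
rot [-179.9    0.5    0.2] then shift [ 7.8 16.  -6.3]
```

```bash
python3 -m inch '[[0,[0,-6,6],[0,0,-0.3]],[0,[0,0,0],[0,0,0]],[0,[5,0,0],[0,0,0]],[0,[0,0,0],[0,0,0]],[0,[0,0,0],[0,0,0]]]' 60
python3 to.py .5502 .067 .056 0.5
```

```text
time: 26.2
position: [0.5601, 0.0648, 0.0584]
tool_rot: [0.497, 0.501, -0.499, 0.503]
ft_force: [0.0, -0.5, -7.6]
grip_width: 0.0297
t 26.2 pos [0.5601 0.0648 0.0584] jaw 0.4533152148450147 q6 -0.08613660186526535 F [ 0.0419 -0.4717 -7.6095] w 0.029741203599713953
rot [-0.   0.2  0. ] then shift [ 2.4 -9.8 -2.3]
rot [180.    0.   -0.3] then shift [2.4 9.8 2.3]
```

Now I ease it onto the bed and then against the fence, watching force.

```bash
python3 -m inch '[[0,[1.5,0,-2],[0,0,0]],[0,[0,-4,0],[0,0,0]],[0,[0,-2,0],[0,0,0]],[0,[0,0,0],[0,0,0]]]' 60
python3 -m inch '[[0,[0,-2,0],[0,0,0]],[0,[0,0,0],[0,0,0]]]' 60
python3 -m inch '[[0,[0,-1.5,0],[0,0,0]],[0,[0,0,0],[0,0,0]]]' 60
```

```text
time: 26.7
position: [0.5552, 0.067, 0.0571]
tool_rot: [0.498, 0.5, -0.498, 0.503]
ft_force: [0.1, -0.8, -7.8]
grip_width: 0.0294
time: 26.95
position: [0.555, 0.067, 0.0575]
tool_rot: [0.499, 0.499, -0.497, 0.504]
ft_force: [0.2, 1.2, -7.3]
grip_width: 0.0296
time: 27.2
position: [0.5548, 0.0669, 0.0578]
tool_rot: [0.5, 0.498, -0.497, 0.505]
ft_force: [1.9, 0.7, -7.1]
grip_width: 0.0296
```

```bash
python3 -m inch '[[0,[0,-1.5,0],[0,0,0]],[0,[0,0,0],[0,0,0]]]' 60; python3 to.py .5502 .067 .056 0.5
```

```text
time: 27.45
position: [0.5547, 0.0668, 0.058]
tool_rot: [0.501, 0.497, -0.496, 0.506]
ft_force: [2.7, 0.4, -7.8]
grip_width: 0.0298
t 27.45 pos [0.5547 0.0668 0.058 ] jaw 0.3280848176704049 q6 -0.08281067922465452 F [ 2.7168  0.3828 -7.7742] w 0.029802900318916588
rot [-0.2  0.2 -0.8] then shift [ 2.  -4.5 -0.2]
rot [179.8  -1.2  -0.3] then shift [2.  4.5 0.2]
```

```bash
python3 -m inch '[[0,[2,0,0],[0,0,-0.8]],[0,[2,0,0],[0,0,0]],[0,[0,0,0],[0,0,0]]]' 60;python3 -m inch '[[0,[0,-4,0],[0,0,0]],[0,[0,0,0],[0,0,0]]]' 60; python3 to.py .5502 .067 .056 0.5
```

```text
time: 27.82
position: [0.555, 0.0668, 0.0564]
tool_rot: [0.498, 0.501, -0.499, 0.502]
ft_force: [2.3, 0.2, -8.0]
grip_width: 0.0296
time: 28.08
position: [0.5548, 0.0667, 0.0566]
tool_rot: [0.5, 0.498, -0.498, 0.504]
ft_force: [1.5, -0.8, -5.6]
grip_width: 0.0292
t 28.07 pos [0.5548 0.0667 0.0566] jaw 0.27923281120951543 q6 -0.08106956492459516 F [ 1.5452 -0.7729 -5.5584] w 0.02916643446826415
rot [-0.2  0.2 -0.5] then shift [ 0.6 -4.6 -0.3]
rot [179.8  -0.7  -0.3] then shift [0.6 4.6 0.3]
```

```bash
python3 -m inch '[[0,[3,-2,0],[0,0,-0.5]],[0,[3,-2,0],[0,0,0]],[0,[0,0,0],[0,0,0]]]' 60; python3 to.py .5502 .067 .056 0.5
python3 - <<'E'
from h import *
a=snap("scene");b=snap("top")
for t in("part_lug","fixture","clamp_grip","clamp_foot","seam_0"):
  for n in("scene","top"): print(t,n,[ (d["pixel"],d["confidence"]) for d in imaging.tip_of(n,t)[:4]])
E
```

```text
time: 28.45
position: [0.5548, 0.0667, 0.0566]
tool_rot: [0.5, 0.498, -0.498, 0.504]
ft_force: [3.1, -0.1, -8.8]
grip_width: 0.0295
t 28.45 pos [0.5548 0.0667 0.0566] jaw 0.25350160677904304 q6 -0.08016484281818742 F [ 3.0689 -0.0695 -8.824 ] w 0.02951582591417173
rot [-0.2  0.2 -0.5] then shift [ 0.6 -4.6 -0.3]
rot [179.8  -0.7  -0.3] then shift [0.6 4.6 0.3]
part_lug scene [([321.2, 197.6], 0.66), ([332.6, 195.7], 0.61)]
part_lug top [([260.6, 212.5], 0.38)]
fixture scene []
fixture top []
clamp_grip scene [([314.3, 208.8], 0.64), ([345.8, 148.8], 0.56)]
clamp_grip top [([259.9, 212.2], 0.53)]
clamp_foot scene []
clamp_foot top [([399.8, 182.1], 0.51)]
seam_0 scene [([315.6, 208.6], 0.87), ([319.8, 203.6], 0.68), ([321.8, 197.1], 0.68), ([327.7, 188.9], 0.61)]
seam_0 top []
```

```bash
python3 -m inch '[[0,[3,-3,0],[0,0,0]],[50,[0,0,0],[0,0,0]],[50,[0,0,0],[0,0,0]],[50,[0,0,0],[0,0,0]],[50,[-20,0,0],[0,0,0]],[50,[-40,0,0],[0,0,0]],[50,[-50,0,0],[0,0,0]],[50,[-50,0,0],[0,0,0]],[50,[-50,0,0],[0,0,0]],[50,[0,0,0],[0,0,0]]]'
python3 -m inch '[[50,[0,-40,40],[0,0,0]],[50,[0,-50,40],[0,0,0]],[50,[0,-50,40],[0,0,0]],[50,[0,-10,30],[0,0,0]],[50,[0,0,0],[0,0,0]]]'
python3 - <<'E'
from h import *
a=snap("scene");b=snap("top")
np.set_printoptions(precision=4,suppress=True)
for t in("part_lug","fixture","clamp_grip","clamp_foot","seam_0"):
  for n in("scene","top"): 
    for d in imaging.tip_of(n,t)[:4]: print(t,n,np.round(d["pixel"],1),round(d["confidence"],2), onz(n,d["pixel"],{"part_lug":.065,"fixture":0,"clamp_grip":.2,"clamp_foot":.1,"seam_0":.04}[t])[:2])
cv2.imwrite("pics/v5.png",np.vstack([cv2.resize(a[120:240,270:400],(650,300*2))[:,:,::-1]])[:600])
cv2.imwrite("pics/v5t.png",cv2.resize(b[150:250,230:350],(720,600),interpolation=cv2.INTER_CUBIC)[:,:,::-1])
E
```

```text
time: 30.3
position: [0.5453, 0.0676, 0.266]
tool_rot: [0.495, 0.504, -0.502, 0.5]
ft_force: [-0.1, 0.3, -1.6]
grip_width: 0.0501
time: 30.92
position: [0.3898, -0.0823, 0.2612]
tool_rot: [0.492, 0.51, -0.503, 0.495]
ft_force: [0.2, 1.0, -0.3]
grip_width: 0.0501
part_lug scene [332.3 197.3] 0.85 [0.5609 0.0661]
part_lug top [296.  210.7] 0.75 [0.5595 0.0643]
fixture scene [335.2 213.5] 0.65 [0.5721 0.0683]
fixture top [295.2 210.8] 0.96 [0.5623 0.0705]
fixture top [221.7 221.9] 0.17 [0.5196 0.3142]
clamp_grip scene [348.1 145.4] 0.69 [0.5581 0.1561]
clamp_grip top [262.8 211.8] 0.42 [0.5473 0.1531]
clamp_foot scene [344.9 174.1] 0.58 [0.5596 0.1435]
clamp_foot top [394.2 183.3] 0.7 [ 0.6508 -0.2426]
clamp_foot top [300.  222.6] 0.23 [0.521 0.049]
seam_0 scene [322.5 203.4] 0.95 [0.5364 0.0504]
seam_0 scene [324.5 199.5] 0.9 [0.5327 0.0684]
seam_0 scene [313.2 206.2] 0.8 [0.5187 0.0252]
seam_0 scene [330.5 186.9] 0.58 [0.5191 0.1283]
seam_0 top [300.9 222.7] 0.94 [0.5221 0.0488]
seam_0 top [283.8 218.8] 0.81 [0.5335 0.1046]
seam_0 top [310.8 222.2] 0.56 [0.5245 0.0167]
```

View pics/v5.png

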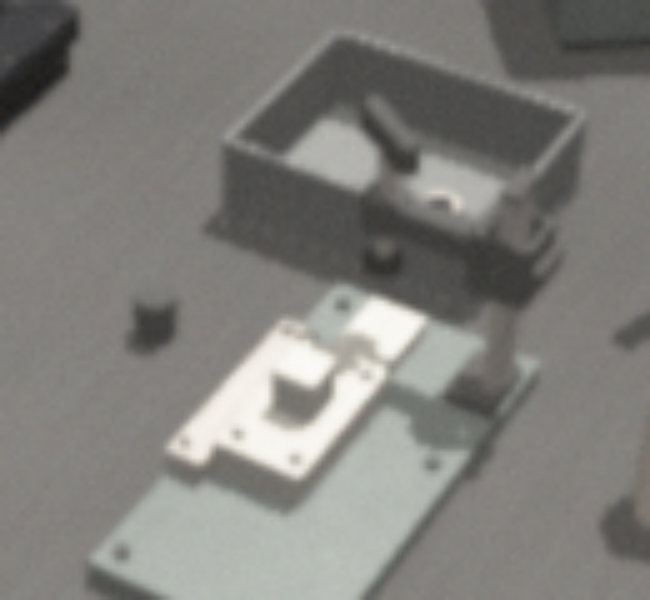

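View pics/v5t.png

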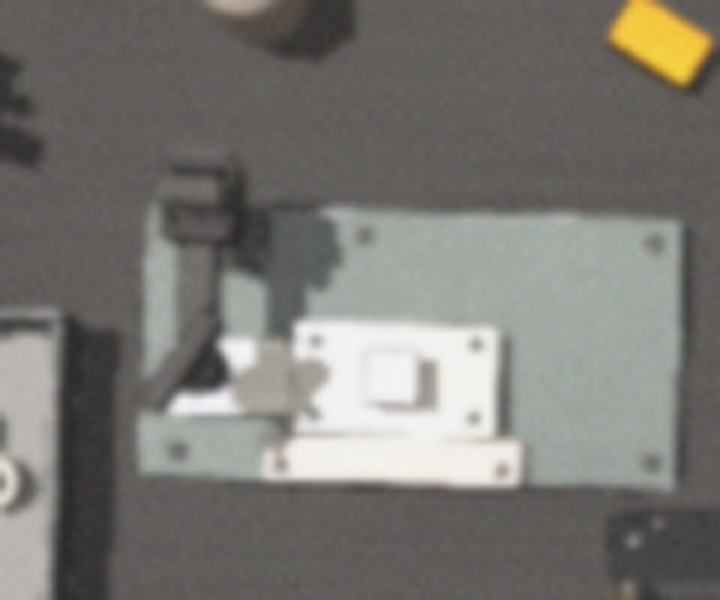

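The bracket sits flush: its side edge is parallel to the fence (top view row about 222) and its tongue lies under the clamp foot. Next I locate the T handle.

```bash
python3 - <<'E'
from h import *
np.set_printoptions(precision=4,suppress=True)
t=lambda x,y:(230+x/6,150+y/6)
s=lambda x,y:(270+x/5,120+y/5)
print(tri(s(390,128),t(183,358))); print(tri(s(372,100),t(150,398)),tri(s(410,155),t(215,320)))
E1=onz("top",t(150,398),.205);E2=onz("top",t(215,320),.205);print(E1,E2,np.degrees(np.arctan2(*(E2-E1)[[1,0]])))
# expected handle top centre projected
for X in [(.5548,.162,.212),(.5548,.162,.2)]: print((proj("top",X)-[230,150])*6,(proj("scene",X)-[270,120])*5)
E
python3 to.py .5548 .162 .26 57
```

```text
(array([0.5544, 0.1611, 0.1946]), np.float64(1.709817988193024))
(array([0.5342, 0.1758, 0.1981]), np.float64(1.1821550256661506)) (array([0.5743, 0.1471, 0.1916]), np.float64(3.774251192617816))
[0.5335 0.1745 0.205 ] [0.5718 0.1445 0.205 ] -38.125551049596865
[175.5609 353.5379] [391.4464 103.4188]
[178.8675 354.9008] [390.3984 120.124 ]
t 31.52 pos [ 0.3917 -0.0812  0.2624] jaw 0.8275127419586132 q6 -0.4872146222306202 F [ 0.4571 -0.2547  0.4441] w 0.0501537120091155
rot [-56.2  -0.7   1.2] then shift [  2.4 292.8   4.4]
rot [123.8   1.4   0.8] then shift [   2.4 -292.8   -4.4]
```

```bash
python3 -m inch '[[50,[-5,0,0],[-9,0,1.2]],[50,[-5,0,0],[-9,0,0]],[50,[-5,0,0],[-9,0,0]],[50,[0,0,0],[-9,0,0]],[50,[0,0,0],[-9,0,0]],[50,[0,0,0],[-9,0,0]],[50,[0,45,0],[0,0,0]],[50,[0,50,0],[0,0,0]],[50,[0,50,0],[0,0,0]],[50,[0,50,0],[0,0,0]],[50,[0,50,0],[0,0,0]],[50,[0,0,0],[0,0,0]]]'
python3 to.py .5548 .1615 .197 55
```

```text
time: 33.02
position: [0.5326, 0.1294, 0.2789]
tool_rot: [0.204, 0.676, -0.203, 0.678]
ft_force: [0.3, -0.5, 0.1]
grip_width: 0.0503
t 33.02 pos [0.5326 0.1294 0.2789] jaw 56.54903764883594 q6 -0.9533482707851518 F [ 0.322  -0.4543  0.0994] w 0.050312223469278494
rot [ 1.5  0.1 -0.1] then shift [81.9 39.  -0.3]
rot [-178.5    0.2    0.2] then shift [ 81.9 -39.    0.3]
```

```bash
python3 -m inch '[[50,[0,39,0],[1.5,0,0]],[50,[0,0,0],[0,0,0]],[50,[30,0,0],[0,0,0]],[50,[0,0,0],[0,0,0]],[50,[0,0,0],[0,0,0]]]'
python3 to.py .5548 .1615 .197 55
```

```text
time: 33.65
position: [0.552, 0.1587, 0.249]
tool_rot: [0.212, 0.674, -0.214, 0.674]
ft_force: [0.4, 0.8, 0.6]
grip_width: 0.0501
t 33.65 pos [0.552  0.1587 0.249 ] jaw 54.96070926238625 q6 -0.8712353405308036 F [0.3628 0.8005 0.5597] w 0.050131569212987295
rot [-0.   0.1  0.1] then shift [52.   3.9  0.7]
rot [180.    0.2  -0.1] then shift [52.  -3.9 -0.7]
```

```bash
python3 -m inch '[[50,[15,4,0],[0,0,0]],[50,[15,0,0],[0,0,0]],[50,[12,0,0],[0,0,0]],[50,[8,0,0],[0,0,0]],[50,[0,0,0],[0,0,0]]]'
python3 to.py .5548 .1615 .197 55
python3 - <<'E'
from h import *
a=snap("scene");cv2.imwrite("pics/v6.png",cv2.resize(a[80:200,280:400],(600,600),interpolation=cv2.INTER_CUBIC)[:,:,::-1])
E
```

```text
time: 34.28
position: [0.5546, 0.1612, 0.1967]
tool_rot: [0.212, 0.674, -0.214, 0.675]
ft_force: [-0.2, -0.4, 0.5]
grip_width: 0.0499
t 34.27 pos [0.5546 0.1612 0.1967] jaw 54.91129875437133 q6 -0.8657733628652764 F [-0.2374 -0.4061  0.4649] w 0.04992485404482153
rot [-0.1  0.1  0.1] then shift [-0.3  0.4  0. ]
rot [179.9   0.2  -0.2] then shift [-0.3 -0.4 -0. ]
```

View pics/v6.png

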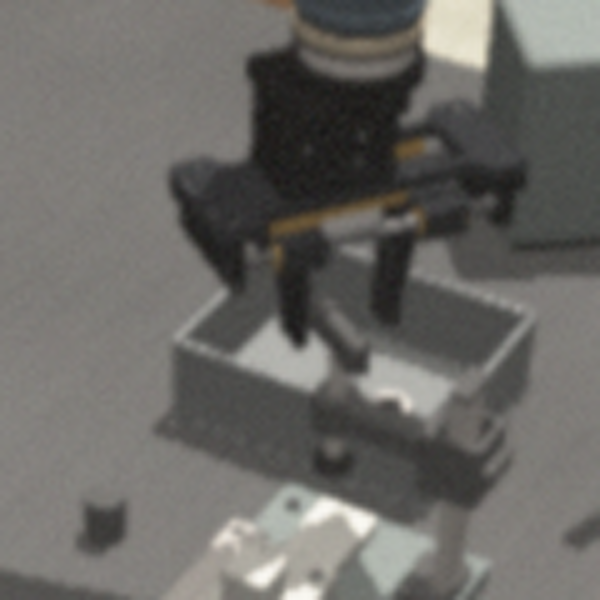

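The handle lies between the fingers. I'll close on it.

```bash
python3 -m inch '[[0,[0,0,0],[0,0,0]],[0,[0,0,0],[0,0,0]],[0,[0,0,0],[0,0,0]],[0,[0,0,0],[0,0,0]]]' 60
python3 -m inch '[[0,[10,0,0],[0,0,0]],[0,[10,0,0],[0,0,0]],[0,[10,0,0],[0,0,0]],[0,[10,0,0],[0,0,0]],[0,[0,0,0],[0,0,0]]]'; python3 to.py .5548 .1615 .131 55
```

```text
time: 34.83
position: [0.5559, 0.1614, 0.1985]
tool_rot: [0.213, 0.672, -0.213, 0.676]
ft_force: [-0.0, 0.6, 0.6]
grip_width: 0.0179
time: 35.45
position: [0.5566, 0.1616, 0.1563]
tool_rot: [0.213, 0.672, -0.213, 0.677]
ft_force: [0.8, 0.4, 1.2]
grip_width: 0.0126
t 35.45 pos [0.5566 0.1616 0.1563] jaw 54.96955473228495 q6 -0.8662663357045854 F [0.7795 0.4158 1.2171] w 0.012641160782597588
rot [-0.   0.4 -0.1] then shift [25.3 -1.1 -1.4]
rot [180.   -0.2  -0.6] then shift [25.3  1.1  1.4]
```

```bash
python3 -m inch '[[0,[8,0,0],[0,0,0]],[0,[8,0,0],[0,0,0]],[0,[4,0,0],[0,0,0]],[0,[0,0,0],[0,0,0]]]'; python3 -m inch '[[0,[4,0,0],[0,0,0]]]'; python3 -m inch '[[0,[4,0,0],[0,0,0]]]' ; python3 to.py .5548 .1615 .131 55
python3 - <<'E'
from h import *
a=snap("scene");cv2.imwrite("pics/v7.png",cv2.resize(a[80:220,270:410],(600,600),interpolation=cv2.INTER_CUBIC)[:,:,::-1])
E
```

```text
time: 35.95
position: [0.558, 0.1617, 0.138]
tool_rot: [0.213, 0.671, -0.212, 0.678]
ft_force: [-2.5, 0.4, 9.4]
grip_width: 0.0126
time: 36.08
position: [0.5581, 0.1618, 0.1359]
tool_rot: [0.213, 0.671, -0.212, 0.678]
ft_force: [-4.3, -0.5, 22.0]
grip_width: 0.0125
time: 36.2
position: [0.5582, 0.1619, 0.1347]
tool_rot: [0.213, 0.67, -0.212, 0.678]
ft_force: [-6.9, -0.5, 25.9]
grip_width: 0.0128
t 36.2 pos [0.5582 0.1619 0.1347] jaw 54.977941695037565 q6 -0.8657397581612273 F [-6.8909 -0.4616 25.8624] w 0.012758963440454027
rot [-0.   0.6 -0.3] then shift [ 3.7 -2.2 -2.6]
rot [180.   -0.4  -0.9] then shift [3.7 2.2 2.6]
```

View pics/v7.png

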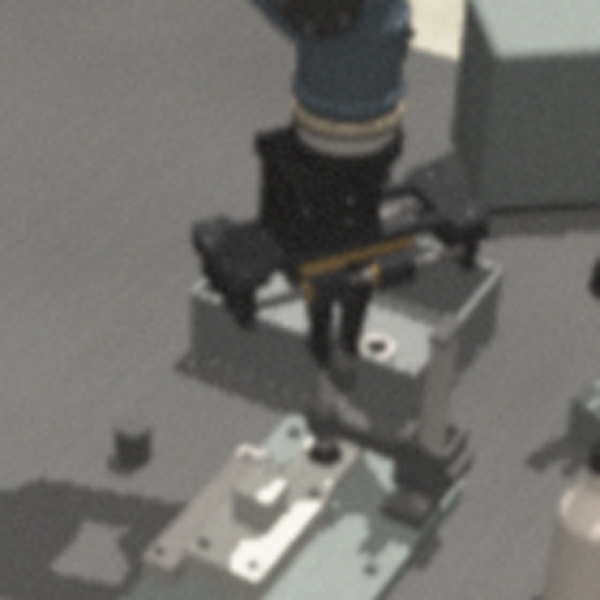

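The arm is down, with the rubber foot on the tongue. I start turning clockwise.

```bash
python3 -m inch '[[0,[0,0,0],[8,0,0]],[0,[0,0,0],[8,0,0]],[0,[0,0,0],[8,0,0]],[0,[0,0,0],[8,0,0]],[0,[0,0,0],[8,0,0]],[0,[0,0,0],[8,0,0]]]'; python3 to.py .556 .1615 .135 0
```

```text
time: 37.0
position: [0.5567, 0.1608, 0.1358]
tool_rot: [0.476, 0.52, -0.474, 0.527]
ft_force: [-0.5, -0.2, 4.1]
grip_width: 0.0126
t 37.0 pos [0.5567 0.1608 0.1358] jaw 5.621690971529105 q6 -0.0025256392283792553 F [-0.4974 -0.2459  4.1337] w 0.012614317799379802
rot [ 5.6  0.3 -0.5] then shift [ 0.8 -0.7 -0.7]
rot [-174.4    0.8    0.4] then shift [0.8 0.7 0.7]
```

```bash
python3 -m inch '[[0,[0,0,0],[9,0.3,-0.5]],[0,[0,0,0],[9,0,0]],[0,[0,0,0],[9,0,0]],[0,[0,0,0],[9,0,0]],[0,[0,0,0],[9,0,0]],[0,[0,0,0],[9,0,0]]]'; python3 to.py .556 .1615 .135 -90
python3 -m inch '[[0,[0,0,0],[9,0,0]],[0,[0,0,0],[9,0,0]],[0,[0,0,0],[9,0,0]],[0,[0,0,0],[9,0,0]],[0,[0,0,0],[9,0,0]],[0,[0,0,0],[9,0,0]],[0,[0,0,0],[9,0,0]]]'; python3 to.py .556 .1615 .135 -120
```

```text
time: 37.75
position: [0.5547, 0.1614, 0.1346]
tool_rot: [-0.663, -0.242, 0.666, -0.241]
ft_force: [-0.6, 1.4, 4.0]
grip_width: 0.013
t 37.75 pos [0.5547 0.1614 0.1346] jaw -50.05278937563569 q6 0.9618297661951777 F [-0.6487  1.3586  3.9583] w 0.012955636808903007
rot [39.9  0.2  0.1] then shift [-0.4 -0.1 -1.3]
rot [-140.1   -0.2    0.3] then shift [-0.4  0.1  1.3]
time: 38.62
position: [0.5542, 0.1639, 0.1332]
tool_rot: [-0.688, 0.152, 0.692, 0.154]
ft_force: [-0.9, 0.9, 3.7]
grip_width: 0.0127
t 38.62 pos [0.5542 0.1639 0.1332] jaw -115.04250830407058 q6 2.0959796128466732 F [-0.9431  0.877   3.7296] w 0.012680088965577525
rot [5.  0.4 0.1] then shift [-1.8  1.1 -2.7]
rot [-175.    -0.1    0.5] then shift [-1.8 -1.1  2.7]
```

```bash
python3 -m inch '[[40,[0,0,0],[0,0,0]],[40,[0,0,0],[0,0,0]],[40,[0,0,0],[0,0,0]],[40,[-15,0,0],[0,0,0]],[40,[-15,0,0],[-10,0,0]],[40,[0,0,0],[-10,0,0]],[40,[0,0,0],[-10,0,0]],[40,[0,0,0],[-10,0,0]],[40,[0,0,0],[-10,0,0]],[40,[0,0,0],[-10,0,0]],[40,[0,0,0],[-10,0,0]],[40,[0,0,0],[-10,0,0]]]'
python3 -m inch '[[40,[0,0,0],[-10,0,0]],[40,[0,0,0],[-10,0,0]],[40,[0,0,0],[-10,0,0]],[40,[0,0,0],[-10,0,0]],[40,[0,0,0],[-10,0,0]],[40,[0,0,0],[-10,0,0]],[40,[0,0,0],[-10,0,0]],[40,[0,0,0],[-5,0,0]],[40,[0,0,0],[0,0,0]],[40,[0,0,0],[0,0,0]]]'
python3 to.py .5548 .163 .133 65
python3 - <<'E'
from h import *
a=snap("scene");cv2.imwrite("pics/v8.png",cv2.resize(a[100:220,270:390],(600,600),interpolation=cv2.INTER_CUBIC)[:,:,::-1])
E
```

```text
time: 40.12
position: [0.5571, 0.163, 0.1711]
tool_rot: [0.62, 0.344, -0.616, 0.343]
ft_force: [-0.3, 0.4, -1.0]
grip_width: 0.0402
time: 41.38
position: [0.5609, 0.1628, 0.1817]
tool_rot: [0.27, 0.65, -0.262, 0.66]
ft_force: [-0.0, 1.2, -0.5]
grip_width: 0.04
t 41.38 pos [0.5609 0.1628 0.1817] jaw 45.842424328034525 q6 -0.7125877525724315 F [-0.0495  1.2315 -0.4912] w 0.03999390107512164
rot [-19.2   0.7  -0.8] then shift [48.7 -2.4 -5.6]
rot [160.8  -1.1  -0.9] then shift [48.7  2.4  5.6]
```

View pics/v8.png

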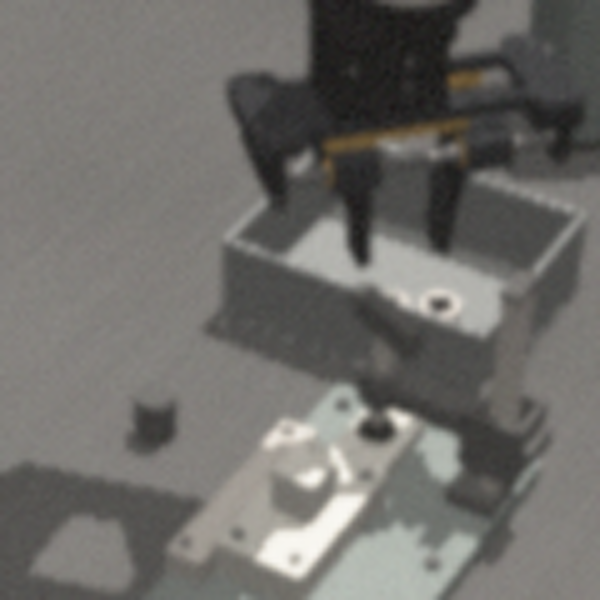

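```bash
python3 - <<'E'
from h import *
A=onz("scene",(342.4,158.4),.14);B=onz("scene",(353,169),.14);print(A,B,(A+B)/2,np.degrees(np.arctan2(*(B-A)[[1,0]])))
for th in(-20,-25,-35):
    u=np.array([np.cos(np.radians(th)),np.sin(np.radians(th)),0])*.028
    for z in(.143,.131): print(th,z,[(np.round((proj("scene",np.array([.5545,.162,z])+k*u)-[270,100])*5)).tolist() for k in(-1,1)])
E
python3 -m inch '[[40,[0,0,0],[-10,0,0]],[40,[0,0,0],[-9,0,0]],[40,[0,0,0],[0,0,0]]]'; python3 to.py .5548 .162 .133 65
```

```text
[0.53867646 0.16186455 0.14      ] [0.59007542 0.13407919 0.14      ] [0.56437594 0.14797187 0.14      ] -28.394865808880834
-20 0.143 [[355.0, 274.0], [416.0, 319.0]]
-20 0.131 [[354.0, 290.0], [415.0, 335.0]]
-25 0.143 [[358.0, 273.0], [413.0, 321.0]]
-25 0.131 [[357.0, 288.0], [412.0, 336.0]]
-35 0.143 [[365.0, 270.0], [406.0, 323.0]]
-35 0.131 [[364.0, 286.0], [405.0, 339.0]]
time: 41.8
position: [0.561, 0.1628, 0.1822]
tool_rot: [0.155, 0.685, -0.149, 0.696]
ft_force: [1.1, -0.1, 0.3]
grip_width: 0.0402
t 41.8 pos [0.561  0.1628 0.1822] jaw 65.21908151539738 q6 -1.05075440967407 F [ 1.0755 -0.1069  0.3464] w 0.040223114283840206
rot [ 0.2  0.8 -0.7] then shift [49.2 -3.4 -5.2]
rot [-179.8    1.1    1.3] then shift [49.2  3.4  5.2]
```

```bash
python3 -m inch '[[40,[10,-3.4,-5.2],[0.2,0.8,-0.7]],[40,[15,0,0],[0,0,0]],[40,[15,0,0],[0,0,0]],[40,[0,0,0],[0,0,0]]]'; python3 to.py .5548 .162 .131 65
```

```text
time: 42.3
position: [0.5536, 0.1619, 0.1383]
tool_rot: [0.154, 0.691, -0.155, 0.689]
ft_force: [0.7, 0.0, 0.4]
grip_width: 0.0399
t 42.3 pos [0.5536 0.1619 0.1383] jaw 64.67998059272186 q6 -1.0376593274734254 F [0.7061 0.0265 0.3995] w 0.03993075154073567
rot [-0.3 -0.2  0.1] then shift [7.3 0.6 1. ]
rot [179.7   0.2   0.3] then shift [ 7.3 -0.6 -1. ]
```

Grip again, then turn the second stroke.

```bash
python3 -m inch '[[40,[6,0,1],[0,0,0]],[40,[0,0,0],[0,0,0]],[0,[0,0,0],[0,0,0]],[0,[0,0,0],[0,0,0]],[0,[0,0,0],[0,0,0]],[0,[0,0,0],[0,0,0]]]' 60; python3 to.py .5548 .162 .131 65
python3 -m inch '[[0,[0,0,0],[9,0,0]],[0,[0,0,0],[9,0,0]],[0,[0,0,0],[9,0,0]],[0,[0,0,0],[9,0,0]],[0,[0,0,0],[9,0,0]],[0,[0,0,0],[9,0,0]],[0,[0,0,0],[9,0,0]]]'; python3 to.py .5548 .162 .131 0
```

```text
time: 43.05
position: [0.5562, 0.1624, 0.1327]
tool_rot: [0.156, 0.69, -0.155, 0.69]
ft_force: [1.3, 3.2, -2.2]
grip_width: 0.0131
t 43.05 pos [0.5562 0.1624 0.1327] jaw 64.63868401635571 q6 -1.0385088523262123 F [ 1.2639  3.2161 -2.1781] w 0.01305472612915907
rot [-0.4 -0.  -0.1] then shift [ 1.7 -0.9 -1.1]
rot [179.6  -0.1   0. ] then shift [1.7 0.9 1.1]
time: 43.92
position: [0.5562, 0.163, 0.1312]
tool_rot: [0.499, 0.5, -0.5, 0.501]
ft_force: [0.8, 1.0, -1.3]
grip_width: 0.0126
t 43.92 pos [0.5562 0.163  0.1312] jaw 0.07447525404299235 q6 0.09253265435639062 F [ 0.7613  1.0218 -1.2616] w 0.012648575131216292
rot [ 0.1  0.1 -0. ] then shift [ 0.2 -1.4  1. ]
rot [-179.9    0.     0.1] then shift [ 0.2  1.4 -1. ]
```

```bash
python3 -m inch '[[0,[0,0,0],[9,0,0]],[0,[0,0,0],[9,0,0]],[0,[0,0,0],[9,0,0]],[0,[0,0,0],[9,0,0]]]'; python3 to.py .5548 .162 .131 -70; python3 -c "
from h import *;print(get_obs()['moment'])"
python3 -m inch '[[0,[0,0,0],[9,0,0]],[0,[0,0,0],[9,0,0]],[0,[0,0,0],[9,0,0]],[0,[0,0,0],[9,0,0]]]'; python3 to.py .5548 .162 .131 -70; python3 -c "
from h import *;print(get_obs()['moment'])"
```

```text
time: 44.42
position: [0.5563, 0.1631, 0.1306]
tool_rot: [-0.632, -0.315, 0.633, -0.317]
ft_force: [1.7, 1.2, -0.4]
grip_width: 0.0126
t 44.42 pos [0.5563 0.1631 0.1306] jaw -36.87898936638288 q6 0.7394898853071952 F [ 1.6518  1.1563 -0.4172] w 0.01255071186677933
rot [33.1  0.1 -0.1] then shift [-0.4  0.6  1.8]
rot [-146.9    0.1    0.1] then shift [-0.4 -0.6 -1.8]
[0.11274244 0.14488356 0.24251439]
time: 44.92
position: [0.5564, 0.1632, 0.1303]
tool_rot: [-0.7, -0.098, 0.701, -0.101]
ft_force: [1.2, 0.9, -1.8]
grip_width: 0.0131
t 44.92 pos [0.5564 0.1632 0.1303] jaw -73.82205272620607 q6 1.3860403211349623 F [ 1.2489  0.9265 -1.7781] w 0.013137495915530949
rot [-3.8  0.1 -0.2] then shift [-0.7  0.6  2. ]
rot [176.2  -0.3  -0.2] then shift [-0.7 -0.6 -2. ]
[0.16996664 0.22433489 0.23338321]
```

```bash
python3 -m inch '[[40,[0,0,0],[0,0,0]],[40,[0,0,0],[0,0,0]],[40,[0,0,0],[0,0,0]],[40,[-20,0,0],[0,0,0]],[40,[-50,0,0],[0,0,0]],[40,[-50,0,0],[0,0,0]],[40,[-20,60,0],[0,0,0]],[40,[0,60,0],[0,0,0]],[40,[0,60,0],[0,0,0]],[40,[0,50,-30],[0,0,0]],[40,[0,20,-40],[0,0,0]],[40,[0,0,0],[0,0,0]]]'
python3 - <<'E'
from h import *
a=snap("scene","s9.png");b=snap("top","t9.png")
cv2.imwrite("pics/v9.png",cv2.resize(np.hstack([a[130:230,290:390],b[160:260,230:330]]),(800,400),interpolation=cv2.INTER_CUBIC)[:,:,::-1])
E
```

```text
time: 46.42
position: [0.6976, -0.0616, 0.276]
tool_rot: [-0.698, -0.103, 0.7, -0.107]
ft_force: [-0.4, 0.8, 0.1]
grip_width: 0.0402
```

View pics/v9.png

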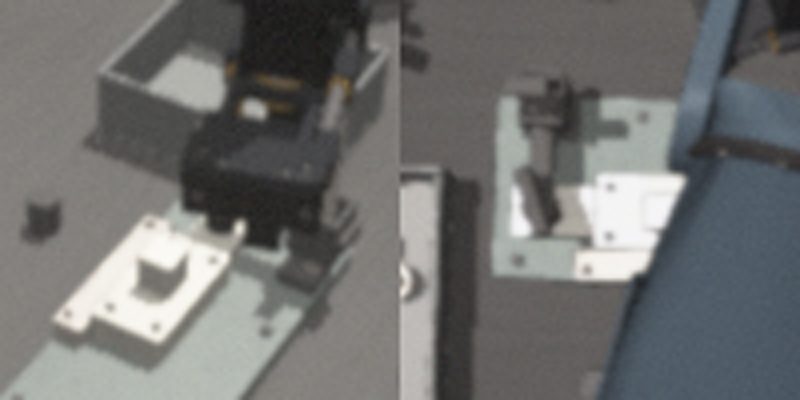

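```bash
python3 -m inch '[[45,[0,0,0],[-10,0,0]],[45,[0,0,0],[-10,0,0]],[45,[0,0,0],[-10,0,0]],[45,[0,0,0],[-10,0,0]],[45,[0,0,0],[-10,0,0]],[45,[0,0,0],[-10,0,0]],[45,[0,0,0],[-10,0,0]],[45,[0,0,0],[-4,0,0]],[45,[0,0,0],[0,0,0]]]'
python3 to.py .6595 -.249 .2 0
python3 - <<'E'
from h import *
snap("scene","s10.png");snap("top","t10.png")
np.set_printoptions(precision=4,suppress=True)
for t in("stylus_grip","rack_slot","clamp_grip","seam_0","stylus_tip"):
  for n in("scene","top"): print(t,n,[(np.round(d["pixel"],1),round(d["confidence"],2)) for d in imaging.tip_of(n,t)[:4]])
a=cv2.imread("pics/s10.png")[140:240,290:390]; b=cv2.imread("pics/s10.png")[250:330,260:340]
cv2.imwrite("pics/v10.png",np.hstack([cv2.resize(a,(400,400),interpolation=cv2.INTER_CUBIC),cv2.resize(b,(400,400),interpolation=cv2.INTER_CUBIC)]))
E
```

```text
time: 47.65
position: [0.6803, -0.0495, 0.279]
tool_rot: [0.475, 0.522, -0.486, 0.515]
ft_force: [0.2, 0.8, 1.1]
grip_width: 0.0449
t 47.65 pos [ 0.6803 -0.0495  0.279 ] jaw 4.381686099853886 q6 -0.3076751796074208 F [0.1538 0.8154 1.1084] w 0.0449499568683418
rot [4.4 0.2 1. ] then shift [ 79.  -20.8 199.5]
rot [-175.6   -1.5    0.3] then shift [  79.    20.8 -199.5]
stylus_grip scene [(array([299.8, 273.2]), 0.45)]
stylus_grip top [(array([399.4, 182.2]), 0.64)]
rack_slot scene [(array([301.1, 280.6]), 0.89), (array([303.8, 300.6]), 0.65)]
rack_slot top [(array([401.5, 182.6]), 0.6)]
clamp_grip scene [(array([346.5, 163. ]), 0.66)]
clamp_grip top [(array([262.8, 213.7]), 0.49)]
seam_0 scene [(array([323.2, 195.9]), 0.82), (array([316. , 206.2]), 0.81), (array([316.8, 201.2]), 0.65), (array([303.7, 270.4]), 0.62)]
seam_0 top [(array([288.9, 223.2]), 0.89), (array([280.8, 219.2]), 0.65), (array([301.1, 221. ]), 0.61)]
stylus_tip scene [(array([301.8, 302.1]), 0.59)]
stylus_tip top []
```

View pics/v10.png

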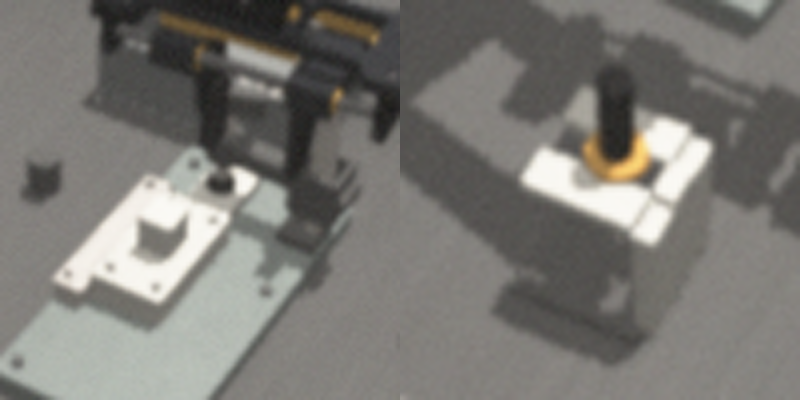

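The foot sits on the tongue. The stylus hangs in the slot, with its handle top at scene (303,264) and collar at (303,281). I go over it.

```bash
python3 -m inch '[[45,[0,-10,50],[4.4,0,1]],[45,[0,-10,50],[0,0,0]],[45,[0,0,50],[0,0,0]],[45,[0,0,45],[0,0,0]],[45,[0,0,0],[0,0,0]],[45,[40,0,0],[0,0,0]],[45,[30,0,0],[0,0,0]],[45,[0,0,0],[0,0,0]],[45,[0,0,0],[0,0,0]]]'; python3 to.py .6597 -.249 .108 0
```

```text
time: 49.38
position: [0.6672, -0.249, 0.2093]
tool_rot: [0.501, 0.498, -0.499, 0.502]
ft_force: [0.0, -0.2, 0.2]
grip_width: 0.0452
t 49.38 pos [ 0.6672 -0.249   0.2093] jaw -0.04065019653899942 q6 -0.5134006145341613 F [ 0.0191 -0.1738  0.1501] w 0.04520037730367617
rot [-0.   0.1 -0.3] then shift [101.3  -7.5   0. ]
rot [180.   -0.5  -0.2] then shift [101.3   7.5  -0. ]
```

```bash
python3 -m inch '[[45,[0,-6,0],[0,0,-0.3]],[45,[30,0,0],[0,0,0]],[45,[30,0,0],[0,0,0]],[45,[20,0,0],[0,0,0]],[45,[14,0,0],[0,0,0]],[45,[0,0,0],[0,0,0]]]'; python3 to.py .6597 -.249 .108 0
```

```text
time: 50.12
position: [0.6656, -0.2504, 0.1231]
tool_rot: [0.501, 0.494, -0.499, 0.506]
ft_force: [0.4, 0.3, 0.7]
grip_width: 0.0453
t 50.12 pos [ 0.6656 -0.2504  0.1231] jaw 0.07358399658331101 q6 -0.5155662198947495 F [0.4317 0.3199 0.6502] w 0.045281139896766805
rot [ 0.1  0.6 -0.8] then shift [15.1 -5.9 -1.4]
rot [-179.9    1.3    1. ] then shift [15.1  5.9  1.4]
```

```bash
python3 -m inch '[[45,[5,-4,-1],[0,0.6,-0.8]],[45,[9,0,0],[0,0,0]],[45,[0,0,0],[0,0,0]]]'; python3 to.py .6597 -.249 .108 0
python3 - <<'E'
from h import *
a=snap("scene");cv2.imwrite("pics/v11.png",cv2.resize(a[230:320,250:350],(666,600),interpolation=cv2.INTER_CUBIC)[:,:,::-1])
E
```

```text
time: 50.5
position: [0.6629, -0.2502, 0.1109]
tool_rot: [0.5, 0.499, -0.499, 0.502]
ft_force: [0.2, -0.2, -0.2]
grip_width: 0.0453
t 50.5 pos [ 0.6629 -0.2502  0.1109] jaw 0.0751393304851948 q6 -0.5195855924747006 F [ 0.157  -0.1626 -0.1827] w 0.04531995076852543
rot [ 0.1  0.1 -0.2] then shift [ 2.9 -3.2 -1.2]
rot [-179.9    0.3    0.2] then shift [2.9 3.2 1.2]
```

View pics/v11.png

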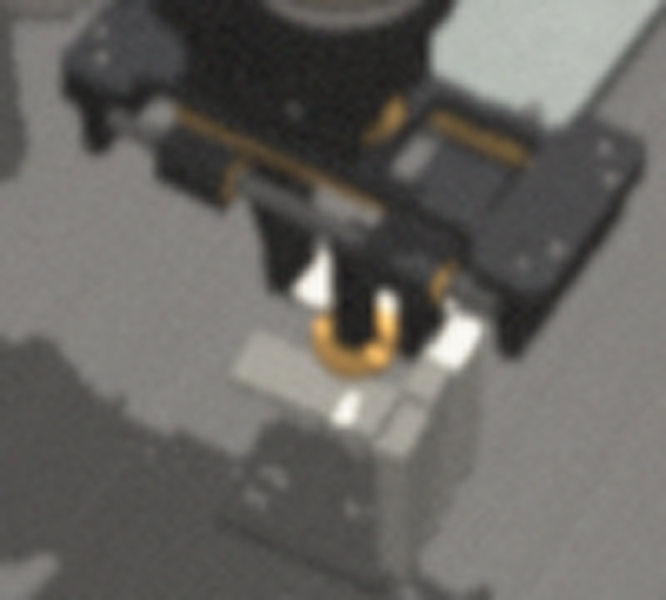

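The handle is well between the fingers, so I close.

```bash
python3 -m inch '[[0,[1,0,0],[0,0,0]],[0,[0,0,0],[0,0,0]],[0,[0,0,0],[0,0,0]],[0,[0,0,0],[0,0,0]]]' 35; python3 to.py .6597 -.249 .25 0
```

```text
time: 51.05
position: [0.6637, -0.2506, 0.1111]
tool_rot: [0.5, 0.498, -0.499, 0.502]
ft_force: [-0.5, 0.1, -0.0]
grip_width: 0.0171
t 51.05 pos [ 0.6637 -0.2506  0.1111] jaw 0.08084234072925076 q6 -0.5195877957967192 F [-0.5222  0.0556 -0.0281] w 0.017081437406882383
rot [ 0.1  0.2 -0.3] then shift [-138.9   -4.    -1.6]
rot [-179.9    0.5    0.3] then shift [-138.9    4.     1.6]
```

```bash
python3 -m inch '[[0,[-20,0,0],[0,0,0]],[0,[-40,0,0],[0,0,0]],[0,[-40,0,0],[0,0,0]],[0,[-40,0,0],[0,0,0]],[0,[0,-20,-40],[0,0,0]],[0,[0,-25,-45],[0,0,0]],[0,[0,-25,-45],[0,0,0]],[0,[0,-25,-45],[0,0,0]],[0,[0,-25,-45],[0,0,0]],[0,[0,-20,-40],[0,0,0]],[0,[0,0,0],[0,0,0]],[0,[0,0,0],[0,0,0]]]'; python3 to.py .518 .016 .135 0
```

```text
time: 52.55
position: [0.5226, 0.0148, 0.269]
tool_rot: [0.505, 0.49, -0.495, 0.51]
ft_force: [0.4, 0.3, -0.6]
grip_width: 0.0169
t 52.55 pos [0.5226 0.0148 0.269 ] jaw -0.002872748141505906 q6 -0.18023770076082601 F [ 0.4368  0.2972 -0.6329] w 0.01693720554666998
rot [-0.   0.6 -1.6] then shift [134.   -4.6  -1.2]
rot [180.   -2.6  -0.9] then shift [134.    4.6   1.2]
```

```bash
python3 -m inch '[[0,[0,-3,0],[0,0.6,-1.6]],[0,[0,0,0],[0,0,0]],[0,[40,0,0],[0,0,0]],[0,[40,0,0],[0,0,0]],[0,[30,0,0],[0,0,0]],[0,[0,0,0],[0,0,0]],[0,[0,0,0],[0,0,0]]]'; python3 to.py .518 .016 .135 0
```

```text
time: 53.42
position: [0.5265, 0.0081, 0.1581]
tool_rot: [0.504, 0.496, -0.501, 0.5]
ft_force: [0.0, -0.5, -1.5]
grip_width: 0.0172
t 53.42 pos [0.5265 0.0081 0.1581] jaw -0.5004008292429052 q6 -0.18822625815486163 F [ 0.0252 -0.4751 -1.473 ] w 0.01719563600059592
rot [-0.5  0.1 -0.4] then shift [23.1 -8.5 -7.9]
rot [179.5  -0.6  -0.1] then shift [23.1  8.5  7.9]
```

```bash
python3 -m inch '[[0,[0,-8,-8],[-0.5,0.1,-0.4]],[0,[0,0,0],[0,0,0]],[0,[10,0,0],[0,0,0]],[0,[5,0,0],[0,0,0]],[0,[0,0,0],[0,0,0]]]'; python3 to.py .518 .016 .135 0
```

```text
time: 54.05
position: [0.5202, 0.0164, 0.1454]
tool_rot: [0.501, 0.498, -0.498, 0.502]
ft_force: [-0.8, -0.4, -0.9]
grip_width: 0.0173
t 54.05 pos [0.5202 0.0164 0.1454] jaw 0.05024418219402464 q6 -0.18477992864476858 F [-0.7693 -0.4122 -0.8628] w 0.017314315902033518
rot [ 0.1  0.  -0.4] then shift [10.4 -2.2  0.4]
rot [-179.9    0.6    0.1] then shift [10.4  2.2 -0.4]
```

Touch down on the fence top, in small steps.

```bash
python3 -m inch '[[0,[7,-1,0],[0,0,-0.3]],[0,[3,0,0],[0,0,0]],[0,[0,0,0],[0,0,0]]]'; python3 -m inch '[[0,[2,0,0],[0,0,0]]]';python3 -m inch '[[0,[2,0,0],[0,0,0]]]';python3 -m inch '[[0,[2,0,0],[0,0,0]]]'; python3 -m inch '[[0,[2,0,0],[0,0,0]]]'; python3 to.py .5228 .016 .131 0.3
```

```text
time: 54.42
position: [0.5192, 0.0163, 0.1344]
tool_rot: [0.5, 0.5, -0.5, 0.5]
ft_force: [-0.1, -0.1, 0.2]
grip_width: 0.0174
time: 54.55
position: [0.5194, 0.0163, 0.1324]
tool_rot: [0.5, 0.5, -0.5, 0.5]
ft_force: [-0.8, 0.2, -0.2]
grip_width: 0.0172
time: 54.68
position: [0.5196, 0.0162, 0.1306]
tool_rot: [0.5, 0.5, -0.5, 0.501]
ft_force: [-1.1, 0.6, 9.0]
grip_width: 0.0172
time: 54.8
position: [0.52, 0.0161, 0.1301]
tool_rot: [0.5, 0.499, -0.5, 0.501]
ft_force: [-3.1, 0.5, 19.0]
grip_width: 0.0172
time: 54.92
position: [0.5201, 0.0161, 0.1301]
tool_rot: [0.5, 0.499, -0.499, 0.501]
ft_force: [-4.5, 1.3, 17.2]
grip_width: 0.0169
t 54.92 pos [0.5201 0.0161 0.1301] jaw 0.06115394404740255 q6 -0.1836203750079881 F [-4.4656  1.282  17.1808] w 0.01690116051788093
rot [-0.2  0.1 -0.1] then shift [-0.9  2.7  0.1]
rot [179.8  -0.2  -0.1] then shift [-0.9 -2.7 -0.1]
```

Contact is at z 0.1308, as predicted. I ease off and feel for the bracket's side face.

```bash
python3 -m inch '[[0,[-1.2,0,0],[0,0,0]]]'; python3 -m inch '[[0,[0,1.5,0],[0,0,0]]]';python3 -m inch '[[0,[0,1.5,0],[0,0,0]]]';python3 -m inch '[[0,[0,1.5,0],[0,0,0]]]'; python3 -m inch '[[0,[0,1.5,0],[0,0,0]]]'; python3 to.py .5228 .016 .131 0.3
```

```text
time: 55.05
position: [0.5203, 0.0161, 0.1319]
tool_rot: [0.5, 0.499, -0.499, 0.502]
ft_force: [0.6, -0.1, -0.5]
grip_width: 0.0171
time: 55.18
position: [0.5219, 0.0161, 0.132]
tool_rot: [0.5, 0.499, -0.499, 0.502]
ft_force: [-0.3, 0.2, -0.3]
grip_width: 0.0174
time: 55.3
position: [0.523, 0.0161, 0.1318]
tool_rot: [0.5, 0.499, -0.499, 0.501]
ft_force: [-2.2, 0.4, 0.3]
grip_width: 0.0172
time: 55.42
position: [0.5235, 0.0162, 0.1313]
tool_rot: [0.499, 0.5, -0.5, 0.501]
ft_force: [-2.4, -1.7, 1.1]
grip_width: 0.0169
time: 55.55
position: [0.5238, 0.0164, 0.1309]
tool_rot: [0.498, 0.501, -0.501, 0.5]
ft_force: [-3.7, -0.6, 2.7]
grip_width: 0.0172
t 55.55 pos [0.5238 0.0164 0.1309] jaw 0.08842245662849625 q6 -0.18135129353719823 F [-3.6587 -0.6337  2.7253] w 0.0171652283248354
rot [-0.2  0.1  0.2] then shift [-0.1 -1.   0.4]
rot [179.8   0.3  -0.1] then shift [-0.1  1.  -0.4]
```

Side contact is at x≈0.523, also as predicted. Now I trace in +y at about 1.6–2 cm/s.

```bash
python3 -m inch '[[0,[0,0,-2],[0,0,0]],[0,[0.2,0.2,-2],[0,0,0]],[0,[0.2,0.2,-2],[0,0,0]],[0,[0.2,0.2,-2],[0,0,0]],[0,[0.2,0.2,-2],[0,0,0]]]'; python3 to.py .5228 .115 .131 0.3
```

```text
time: 56.18
position: [0.5241, 0.0241, 0.1306]
tool_rot: [-0.496, -0.501, 0.502, -0.502]
ft_force: [-2.6, -3.5, 4.1]
grip_width: 0.0171
t 56.17 pos [0.5241 0.0241 0.1306] jaw 0.26055625449498776 q6 -0.1605388867334499 F [-2.6439 -3.5246  4.1073] w 0.01709112127356181
rot [-0.   0.4  0.3] then shift [ -0.4  -0.8 -90.9]
rot [180.    0.5  -0.6] then shift [-0.4  0.8 90.9]
```

```bash
python3 -m inch '[[0,[0,0,-2.4],[0,0.2,0]],[0,[0,0,-2.4],[0,0.1,0]],[0,[0,0.1,-2.4],[0,0,0]],[0,[0.1,0.1,-2.4],[0,0,0]],[0,[0.1,0.1,-2.4],[0,0.1,0]],[0,[0.1,0.1,-2.4],[0,0.1,0]],[0,[0.1,0.1,-2.4],[0,0,0]],[0,[0.1,0.1,-2.4],[0,0.1,0]]]'; python3 to.py .5228 .115 .131 0.3
```

```text
time: 57.18
position: [0.524, 0.0446, 0.1299]
tool_rot: [0.498, 0.504, -0.499, 0.499]
ft_force: [-2.3, -4.1, 2.9]
grip_width: 0.0176
t 57.17 pos [0.524  0.0446 0.1299] jaw 0.27133803069719076 q6 -0.13712214302419373 F [-2.3069 -4.0953  2.9201] w 0.017601800129268624
rot [-0.  -0.2  0.4] then shift [ -1.1  -0.9 -70.4]
rot [180.    0.6   0.4] then shift [-1.1  0.9 70.4]
```

```bash
python3 -m inch '[[0,[0,0,-2.4],[0,-0.1,0.1]],[0,[0,0,-2.4],[0,0,0.1]],[0,[0,0.1,-2.4],[0,0,0.1]],[0,[0,0.1,-2.4],[0,0,0]],[0,[0,0.1,-2.4],[0,0,0]],[0,[0.1,0.1,-2.4],[0,0,0]],[0,[0,0.1,-2.4],[0,0,0]],[0,[0.1,0.1,-2.4],[0,0,0]],[0,[0,0.1,-2.4],[0,0,0]],[0,[0,0.1,-2.4],[0,0,0]]]'; python3 to.py .5228 .115 .131 0.3
```

```text
time: 58.42
position: [0.5238, 0.0704, 0.1292]
tool_rot: [0.499, 0.503, -0.499, 0.5]
ft_force: [-3.3, -4.4, 3.2]
grip_width: 0.0173
t 58.42 pos [0.5238 0.0704 0.1292] jaw 0.26915565809867764 q6 -0.08577113939844092 F [-3.2537 -4.4135  3.1809] w 0.017313258878006707
rot [-0.  -0.1  0.2] then shift [ -1.8  -0.8 -44.6]
rot [180.    0.3   0.2] then shift [-1.8  0.8 44.6]
```

```bash
python3 - <<'E'
from h import *
a=snap("scene","s12.png");b=snap("top","t12.png")
for n in("scene","top"):
  for t in("stylus_tip","stylus_grip"): print(n,t,[(np.round(d["pixel"],1),round(d["confidence"],2)) for d in imaging.tip_of(n,t)[:3]])
for y in(.0704,.0604,.0504): print(proj("scene",[.5235,y,.04]))
print("grip",proj("scene",[.5235,.0704,.148]))
cv2.imwrite("pics/v12.png",cv2.resize(a[110:230,270:390],(600,600),interpolation=cv2.INTER_CUBIC)[:,:,::-1])
E
```

```text
scene stylus_tip [(array([318.7, 205. ]), 0.5)]
scene stylus_grip [(array([321.4, 174.5]), 0.64)]
top stylus_tip [(array([216. , 230.4]), 0.65)]
top stylus_grip []
[322.27255149 198.04654228]
[320.59031318 199.94652555]
[318.89221955 201.86441643]
grip [322.67533267 171.03264156]
```

View pics/v12.png

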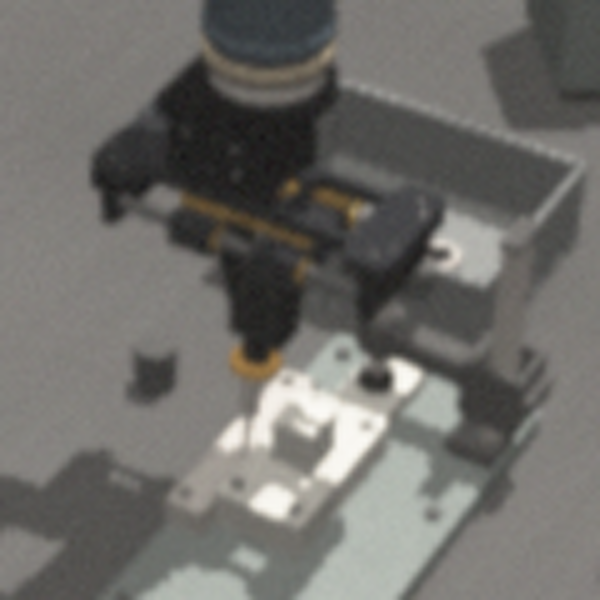

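The stylus tip leans back about 8–10° in the grip: it trails the TCP by about 12 mm but is still on the seam. I raise the grip force, right the stylus by pitching while advancing, and press less.

```bash
python3 -m inch '[[0,[-0.3,-0.1,-0.6],[0,0.8,0]],[0,[-0.3,-0.1,-0.8],[0,0.8,0]],[0,[-0.2,0,-0.8],[0,0.8,0]],[0,[-0.2,0,-0.8],[0,0.8,0]]]' 60; python3 to.py .5228 .115 .131 0.3
python3 -m inch '[[0,[-0.1,0,-0.8],[0,0.8,0]],[0,[-0.1,0,-0.8],[0,0.8,0]],[0,[-0.1,0,-0.8],[0,0.8,0]],[0,[-0.1,0,-0.8],[0,0.8,0]]]' 60; python3 to.py .5228 .115 .131 0.3
python3 - <<'E'
from h import *
snap("scene")
for t in("stylus_tip","stylus_grip"): print(t,[(np.round(d["pixel"],1),round(d["confidence"],2)) for d in imaging.tip_of("scene",t)[:3]])
y=get_obs()["position"][1];print([np.round(proj("scene",[.5228,y-k,.04]),1).tolist() for k in(0,.01,.02)])
E
```

```text
time: 59.22
position: [0.5238, 0.073, 0.1303]
tool_rot: [0.513, 0.517, -0.484, 0.485]
ft_force: [-2.6, -3.8, 0.9]
grip_width: 0.0166
t 59.23 pos [0.5238 0.073  0.1303] jaw 0.2789541752295001 q6 -0.16673189074008868 F [-2.6492 -3.8002  0.8657] w 0.016606494545405897
rot [-0.  -3.5  0.1] then shift [ -0.7  -0.7 -42. ]
rot [179.9   0.2   5.5] then shift [-0.7  0.7 42. ]
time: 59.72
position: [0.5238, 0.0755, 0.1311]
tool_rot: [0.527, 0.531, -0.469, 0.47]
ft_force: [-3.1, -3.2, 3.0]
grip_width: 0.0167
t 59.73 pos [0.5238 0.0755 0.1311] jaw 0.29619243461803474 q6 -0.24571185761650702 F [-3.0669 -3.1536  2.9971] w 0.016741154567994677
rot [-0.  -6.9  0.1] then shift [  0.1  -0.8 -39.5]
rot [179.7   0.2  10.8] then shift [ 0.1  0.8 39.5]
stylus_tip [(array([321.6, 198.6]), 0.51), (array([335.8, 214.2]), 0.45)]
stylus_grip [(array([321.8, 175.2]), 0.72), (array([344.6, 183.7]), 0.16)]
[[323.0, 197.0], [321.3, 198.9], [319.6, 200.8]]
```

```bash
python3 -m inch '[[0,[0.2,0,-2.4],[0,0,0]],[0,[0.2,0,-2.4],[0,0,0]],[0,[0.2,0.1,-2.4],[0,0,0]],[0,[0.2,0.1,-2.4],[0,0,0]],[0,[0.2,0.1,-2.4],[0,0,0]],[0,[0.2,0.1,-2.4],[0,0,0]]]' 60; python3 to.py .5228 .115 .131 0.3
python3 - <<'E'
from h import *
snap("scene")
for t in("stylus_tip","stylus_grip"): print(t,[(np.round(d["pixel"],1),round(d["confidence"],2)) for d in imaging.tip_of("scene",t)[:3]])
y=get_obs()["position"][1];print([np.round(proj("scene",[.5228,y-k,.04]),1).tolist() for k in(0,.01,.02)])
E
```

```text
time: 60.62
position: [0.5239, 0.0919, 0.1312]
tool_rot: [0.527, 0.531, -0.469, 0.469]
ft_force: [-1.8, -2.7, 0.1]
grip_width: 0.0168
t 60.62 pos [0.5239 0.0919 0.1312] jaw 0.26982129386457143 q6 -0.2147878366571288 F [-1.7659 -2.6724  0.1172] w 0.01683597160748935
rot [-0.  -6.9  0.2] then shift [  0.2  -1.  -23.1]
rot [179.6   0.2  10.8] then shift [ 0.2  1.  23.1]
stylus_tip [(array([324.2, 195.9]), 0.63)]
stylus_grip []
[[325.7, 193.9], [324.0, 195.8], [322.4, 197.6]]
```

```bash
python3 -m inch '[[0,[0.5,0.1,-2.4],[0,0,0]],[0,[0.3,0.1,-2.4],[0,0,0]],[0,[0.3,0.1,-2.4],[0,0,0]],[0,[0.3,0.1,-2.4],[0,0,0]],[0,[0.3,0.1,-2.4],[0,0,0]],[0,[0.3,0.1,-2.4],[0,0,0]],[0,[0.3,0.1,-2.4],[0,0,0]]]' 60; python3 to.py .5228 .115 .131 0.3
python3 - <<'E'
from h import *
snap("scene")
for t in("stylus_tip",): print(t,[(np.round(d["pixel"],1),round(d["confidence"],2)) for d in imaging.tip_of("scene",t)[:3]])
y=get_obs()["position"][1];print([np.round(proj("scene",[.5228,y-k,.04]),1).tolist() for k in(0,.01,.02)])
E
```

```text
time: 61.65
position: [0.5241, 0.1089, 0.1311]
tool_rot: [0.526, 0.531, -0.469, 0.47]
ft_force: [-3.0, -3.7, 1.4]
grip_width: 0.0167
t 61.65 pos [0.5241 0.1089 0.1311] jaw 0.3198989428295836 q6 -0.18037439598075897 F [-2.9577 -3.7344  1.3641] w 0.016732262340921174
rot [ 0.  -6.8  0.2] then shift [ 0.1 -1.3 -6.1]
rot [-179.7   -0.3  -10.7] then shift [0.1 1.3 6.1]
stylus_tip [(array([327.2, 194.8]), 0.61)]
[[328.5, 190.7], [326.9, 192.6], [325.2, 194.4]]
```

```bash
python3 -m inch '[[0,[0.3,0.1,-2.4],[0,0,0]],[0,[0.3,0.1,-2.4],[0,0,0]],[0,[0.3,0.1,-2.4],[0,0,0]],[0,[0.3,0.1,-2.4],[0,0,0]],[0,[0.3,0.1,-2.4],[0,0,0]],[0,[0.3,0.1,-2.4],[0,0,0]],[0,[0.3,0.1,-2.4],[0,0,0]],[0,[0.3,0.1,-2],[0,0,0]]]' 60; python3 to.py .5228 .115 .131 0.3
python3 - <<'E'
from h import *
snap("scene");snap("top")
for n in("scene","top"): print([(np.round(d["pixel"],1),round(d["confidence"],2)) for d in imaging.tip_of(n,"stylus_tip")[:3]])
y=get_obs()["position"][1];print([np.round(proj("scene",[.5228,y-k,.04]),1).tolist() for k in(0,.01,.02)])
E
```

```text
time: 62.75
position: [0.5243, 0.1279, 0.131]
tool_rot: [0.526, 0.531, -0.47, 0.47]
ft_force: [-3.5, -3.8, 2.7]
grip_width: 0.0168
t 62.75 pos [0.5243 0.1279 0.131 ] jaw 0.3603323896213651 q6 -0.1419398558700268 F [-3.5253 -3.8062  2.6997] w 0.01684261553699112
rot [ 0.  -6.7  0.3] then shift [ 0.  -1.5 12.9]
rot [-179.6   -0.5  -10.5] then shift [  0.    1.5 -12.9]
[(array([330.9, 190.2]), 0.51)]
[]
[[331.5, 187.3], [329.9, 189.1], [328.3, 190.9]]
```

```bash
python3 -m inch '[[0,[0.2,0,-2.4],[0,0,0]],[0,[0,-2,0],[0,0,0]],[0,[-10,-2,0],[0,0,0]],[0,[-40,0,0],[0,0,0]],[0,[-50,0,10],[0,0,0]],[0,[-20,0,40],[0,0,0]],[0,[0,0,50],[0,0,0]],[0,[0,0,50],[0,0,0]],[0,[0,0,0],[0,0,0]],[0,[0,0,0],[0,0,0]]]' 60; python3 to.py .6637 -.2484 .25 0
python3 - <<'E'
from h import *
np.set_printoptions(precision=4,suppress=True)
a=snap("scene","s13.png");b=snap("top","t13.png")
for n in("scene","top"):
  for t in ("stylus_tip","stylus_grip","seam_0","part_lug","clamp_grip"): print(n,t,[(np.round(d["pixel"],1),round(d["confidence"],2)) for d in imaging.tip_of(n,t)[:4]])
  for d in imaging.cut_out(n,"stylus")[:1]: 
    m=np.argwhere(d["pixels"]); print("cut",d["box"],d["confidence"])
    for r in range(m[:,0].min(),m[:,0].max()+1,3): print(r,round(m[m[:,0]==r][:,1].mean(),1),(m[:,0]==r).sum(),end="; ")
E
```

```text
time: 64.2
position: [0.5338, -0.034, 0.2436]
tool_rot: [0.537, 0.522, -0.46, 0.477]
ft_force: [0.1, 0.2, -1.4]
grip_width: 0.0167
t 64.2 pos [ 0.5338 -0.034   0.2436] jaw 0.07133795736130034 q6 -0.41025736698113335 F [ 0.1421  0.1799 -1.4357] w 0.01674842741214977
rot [ 0.2 -7.  -1.8] then shift [ -6.4 129.9 214.4]
rot [-179.5    2.9  -11. ] then shift [  -6.4 -129.9 -214.4]
scene stylus_tip [(array([304.2, 194.2]), 0.74), (array([307.7, 189.8]), 0.68), (array([301.3, 182.8]), 0.68)]
scene stylus_grip []
scene seam_0 [(array([323.8, 196. ]), 0.79), (array([326.9, 190.9]), 0.79), (array([322.5, 203.8]), 0.78), (array([315.2, 207.5]), 0.69)]
scene part_lug [(array([330.8, 197.9]), 0.58)]
scene clamp_grip [(array([346. , 165.1]), 0.58), (array([405.2, 217.8]), 0.39)]
cut [306.5, 171.6, 10.4, 26.7] 0.59
159 302.5 2; 162 302.5 4; 165 303.0 5; 168 303.5 6; 171 304.0 11; 174 304.5 10; 177 304.5 6; 180 304.5 4; 183 304.5 2; top stylus_tip [(array([281.7, 221.1]), 0.29)]
top stylus_grip []
top seam_0 [(array([301.4, 222.5]), 0.83), (array([290.8, 220.8]), 0.65), (array([306.9, 221.9]), 0.64), (array([277.6, 221.6]), 0.6)]
top part_lug [(array([296.1, 211.7]), 0.64), (array([290.3, 220.6]), 0.45)]
top clamp_grip [(array([263.5, 210.7]), 0.64), (array([282.4, 220.7]), 0.59)]
```

```bash
python3 - <<'E'
from h import *
o=get_obs();T=R.from_quat(o["tool_rot"]).as_matrix();g=o["position"]-.019*T[:,0]
print("grasp",g,"tool x",T[:,0])
for lean in(-10,-5,0,5,10):   # tip towards +y by lean deg
    d=np.array([0,np.sin(np.radians(lean)),-np.cos(np.radians(lean))])
    print(lean,[np.round(proj("scene",g+d*k),1).tolist() for k in(.033,.07,.11)])
im=cv2.imread("pics/s13.png").astype(int)
for r in range(160,200,2): print(r,[int(v) for v in im[r,292:318].sum(1)//3])
E
```

```text
grasp [ 0.53260326 -0.03651906  0.26168482] tool x [ 0.02915695  0.12160695 -0.99215   ]
-10 [[303.8, 171.7], [302.8, 183.5], [301.7, 195.9]]
-5 [[304.4, 171.2], [304.0, 182.5], [303.6, 194.2]]
0 [[305.0, 170.7], [305.2, 181.3], [305.5, 192.3]]
5 [[305.6, 170.0], [306.5, 180.0], [307.3, 190.2]]
10 [[306.2, 169.3], [307.7, 178.5], [309.2, 187.9]]
160 [125, 126, 127, 121, 104, 62, 43, 39, 40, 35, 37, 37, 38, 38, 37, 35, 35, 35, 36, 34, 64, 101, 98, 83, 78, 75]
162 [124, 126, 125, 125, 111, 74, 44, 42, 42, 37, 37, 37, 35, 36, 39, 35, 31, 39, 35, 34, 47, 74, 83, 84, 82, 77]
164 [125, 126, 126, 128, 121, 89, 52, 42, 33, 37, 40, 38, 36, 36, 40, 37, 38, 38, 34, 28, 46, 69, 91, 83, 79, 76]
166 [128, 128, 126, 128, 127, 112, 82, 65, 54, 41, 35, 37, 37, 40, 40, 35, 39, 37, 39, 49, 66, 74, 82, 82, 80, 81]
168 [128, 131, 128, 128, 127, 127, 120, 121, 109, 74, 44, 32, 39, 40, 38, 39, 40, 43, 69, 99, 117, 114, 113, 107, 97, 85]
170 [129, 128, 126, 127, 126, 126, 127, 126, 115, 81, 50, 39, 40, 38, 39, 46, 65, 92, 118, 127, 127, 126, 124, 125, 123, 122]
172 [128, 127, 128, 129, 129, 127, 120, 124, 1
[... 1095 characters left out ...]
130, 128, 129, 130, 128, 129]
190 [128, 127, 125, 117, 110, 98, 90, 90, 95, 107, 118, 120, 115, 114, 123, 127, 129, 130, 128, 132, 131, 130, 129, 129, 127, 130]
192 [129, 128, 127, 128, 129, 129, 125, 124, 125, 128, 129, 125, 119, 115, 119, 126, 129, 129, 130, 127, 128, 130, 129, 125, 126, 139]
194 [127, 126, 130, 130, 127, 128, 129, 129, 128, 130, 130, 128, 124, 123, 126, 129, 131, 131, 130, 130, 131, 126, 125, 134, 167, 217]
196 [128, 130, 131, 130, 128, 126, 128, 130, 129, 127, 129, 128, 129, 130, 127, 126, 128, 129, 128, 131, 128, 136, 163, 211, 233, 238]
198 [129, 130, 129, 130, 125, 127, 127, 130, 126, 130, 130, 132, 128, 127, 128, 127, 131, 128, 129, 135, 153, 195, 227, 237, 239, 239]
```

```bash
cat > cur.py <<'E'
import sys; from h import *
np.set_printoptions(precision=4,suppress=True)
o=get_obs();T=R.from_quat(o["tool_rot"]).as_matrix();X=np.array(list(map(float,sys.argv[1:4])))
a=np.radians(6.5);x=np.array([0,np.sin(a),-np.cos(a)]);y=np.array([1.,0,0]);W=np.c_[x,y,np.cross(x,y)]
print("t",o["time"],"pos",o["position"],"F",o["ft_force"],"w",o["grip_width"])
print("rot",np.round(np.degrees(R.from_matrix(T.T@W).as_rotvec()),1),"shift now",np.round(1000*T.T@(X-o["position"]),1),"after",np.round(1000*W.T@(X-o["position"]),1))
E
python3 -m inch '[[0,[0,0,0],[0,0,-1.7]],[0,[0,0,0],[0,0,0]],[0,[0,26,43],[0,0,0]],[0,[0,26,43],[0,0,0]],[0,[0,26,43],[0,0,0]],[0,[0,26,43],[0,0,0]],[0,[0,20,35],[0,0,0]],[0,[0,0,0],[0,0,0]],[0,[0,0,0],[0,0,0]]]' 60; python3 cur.py .6637 -.2484 .21
```

```text
time: 66.03
position: [0.6617, -0.2438, 0.2144]
tool_rot: [0.527, 0.533, -0.467, 0.469]
ft_force: [0.2, 1.0, -0.9]
grip_width: 0.0167
t 66.025 pos [ 0.6617 -0.2438  0.2144] F [ 0.1529  1.0493 -0.853 ] w 0.01669225889579121
rot [ 0.4 -0.6  0.3] shift now [3.7 2.  5.1] after [3.8 2.  5.1]
```

```bash
python3 -m inch '[[0,[3.7,2,5],[0.4,-0.6,0.3]],[0,[0,0,0],[0,0,0]],[0,[14.9,0,1.7],[0,0,0]],[0,[0,0,0],[0,0,0]],[0,[0,0,0],[0,0,0]]]' 60; python3 cur.py .6637 -.2484 .185
python3 - <<'E'
from h import *
a=snap("scene","s14.png");b=snap("top","t14.png")
for t in("stylus_tip","rack_slot","stylus_grip"):
  for n in("scene","top"): print(t,n,[(np.round(d["pixel"],1),round(d["confidence"],2)) for d in imaging.tip_of(n,t)[:3]])
print(proj("scene",[.6637,-.2506,.09]),proj("scene",[.6637,-.2506,.1]))
im=cv2.imread("pics/s14.png").astype(int)
for r in range(262,300,2): print(r,[int(v) for v in im[r,284:322].sum(1)//3])
E
```

```text
time: 66.65
position: [0.6626, -0.2447, 0.1944]
tool_rot: [0.527, 0.529, -0.47, 0.471]
ft_force: [-0.6, 0.2, -0.9]
grip_width: 0.0167
t 66.65 pos [ 0.6626 -0.2447  0.1944] F [-0.5927  0.1659 -0.9161] w 0.01667096673434964
rot [ 0.2 -0.1  0.1] shift now [8.9 1.1 4.7] after [8.9 1.1 4.7]
stylus_tip scene [(array([304.7, 281. ]), 0.7)]
stylus_tip top []
rack_slot scene [(array([301.7, 278.4]), 0.95)]
rack_slot top [(array([398.8, 182.2]), 0.7)]
stylus_grip scene [(array([300.5, 250.2]), 0.75), (array([364.7, 269.9]), 0.52)]
stylus_grip top [(array([297.4, 208. ]), 0.43)]
[303.7146187  281.06322219] [303.6398869  278.57189809]
262 [130, 130, 129, 131, 132, 134, 132, 131, 132, 131, 133, 128, 121, 109, 108, 112, 119, 118, 116, 115, 118, 116, 111, 112, 116, 126, 130, 131, 129, 132, 132, 130, 133, 131, 131, 133, 130, 130]
264 [133, 133, 132, 130, 133, 129, 128, 133, 133, 131, 131, 133, 132, 128, 121, 110, 101, 97, 96, 93, 99, 115, 127, 131, 132, 131, 131, 135, 127, 130, 131, 131, 132, 132, 129, 131, 131, 133]
266 [131, 131, 133, 134, 134, 134, 132, 133, 131, 131, 133, 141, 151, 152, 144, 130
[... 2491 characters left out ...]
 118, 108, 111, 116, 119, 120, 127, 133, 143, 158, 160, 161, 163, 164, 164, 182, 209, 201, 227, 242, 244, 244, 226, 172, 126, 112, 115, 111, 110, 112, 114]
294 [128, 133, 130, 130, 121, 102, 89, 83, 79, 85, 87, 96, 100, 99, 97, 111, 116, 121, 129, 136, 150, 155, 149, 170, 226, 242, 247, 245, 238, 194, 136, 115, 115, 112, 112, 113, 112, 115]
296 [131, 130, 129, 123, 98, 85, 83, 84, 82, 82, 81, 80, 80, 79, 80, 82, 88, 103, 112, 115, 117, 122, 140, 169, 200, 221, 237, 235, 184, 129, 112, 113, 112, 109, 108, 109, 113, 117]
298 [131, 128, 111, 96, 86, 79, 81, 82, 80, 82, 80, 78, 83, 77, 80, 79, 82, 83, 84, 88, 93, 94, 107, 119, 126, 136, 144, 139, 119, 114, 111, 110, 114, 112, 111, 110, 113, 120]
```

```bash
python3 -m inch '[[0,[0,1.1,4.2],[0.2,-0.1,0.1]],[0,[0,0,0],[0,0,0]],[0,[0,0,0],[0,0,0]]]' 60; python3 cur.py .6637 -.2484 .17
python3 -m inch '[[0,[9.9,0,1.1],[0,0,0]],[0,[9.9,0,1.1],[0,0,0]],[0,[0,0,0],[0,0,0]]]'; python3 cur.py .6637 -.2484 .15
```

```text
time: 67.42
position: [0.6639, -0.2498, 0.1942]
tool_rot: [0.528, 0.527, -0.471, 0.471]
ft_force: [-0.2, -0.0, -0.8]
grip_width: 0.0163
t 67.425 pos [ 0.6639 -0.2498  0.1942] F [-0.1707 -0.0163 -0.7801] w 0.01632599186150125
rot [-0.1  0.1 -0.1] shift now [24.2 -0.2  1.3] after [24.2 -0.2  1.4]
time: 67.8
position: [0.6635, -0.2494, 0.1722]
tool_rot: [0.528, 0.527, -0.471, 0.471]
ft_force: [0.2, 0.7, -0.4]
grip_width: 0.0169
t 67.8 pos [ 0.6635 -0.2494  0.1722] F [ 0.1539  0.7392 -0.4113] w 0.01691362935581375
rot [-0.1  0.   0. ] shift now [22.2  0.3  1.5] after [22.2  0.2  1.5]
```

```bash
python3 -m inch '[[0,[9.9,0,0],[0,0,0]],[0,[9.9,0,1],[0,0,0]],[0,[0,0,0],[0,0,0]]]'; python3 cur.py .6637 -.2484 .13
python3 -m inch '[[0,[8,0,0.9],[0,0,0]],[0,[0,0,0],[0,0,0]]]'; python3 cur.py .6637 -.2484 .12
```

```text
time: 68.18
position: [0.6633, -0.2479, 0.1505]
tool_rot: [0.528, 0.527, -0.471, 0.47]
ft_force: [-0.1, -1.3, -0.5]
grip_width: 0.0171
t 68.175 pos [ 0.6633 -0.2479  0.1505] F [-0.1019 -1.3134 -0.5075] w 0.017073741265366083
rot [-0.1  0.   0.1] shift now [20.3  0.5  2.8] after [20.3  0.4  2.8]
time: 68.42
position: [0.6636, -0.248, 0.1424]
tool_rot: [0.528, 0.527, -0.471, 0.471]
ft_force: [-0.7, 0.5, -1.3]
grip_width: 0.0171
t 68.425 pos [ 0.6636 -0.248   0.1424] F [-0.6598  0.4799 -1.2882] w 0.0170659865951289
rot [-0.1  0.   0. ] shift now [22.2  0.1  3. ] after [22.2  0.1  3. ]
```

```bash
python3 -m inch '[[0,[10,0,1.4],[0,0,0]],[0,[10,0,1.2],[0,0,0]],[0,[0,0,0],[0,0,0]]]'; python3 cur.py .6637 -.2484 .112
python3 -m inch '[[0,[6,0,0.7],[0,0,0]],[0,[0,0,0],[0,0,0]]]'; python3 cur.py .6637 -.2484 .1112
```

```text
time: 68.8
position: [0.6635, -0.248, 0.1207]
tool_rot: [0.528, 0.527, -0.471, 0.47]
ft_force: [-0.1, 0.7, -0.2]
grip_width: 0.0166
t 68.8 pos [ 0.6635 -0.248   0.1207] F [-0.1004  0.7322 -0.1627] w 0.016617390231821492
rot [-0.1  0.   0. ] shift now [8.6 0.2 1.4] after [8.6 0.2 1.4]
time: 69.05
position: [0.6636, -0.2483, 0.1141]
tool_rot: [0.528, 0.527, -0.471, 0.471]
ft_force: [-1.2, -0.4, -1.0]
grip_width: 0.0169
t 69.05 pos [ 0.6636 -0.2483  0.1141] F [-1.192  -0.3801 -1.0399] w 0.016858892697986117
rot [-0.1  0.   0. ] shift now [2.8 0.2 0.4] after [2.8 0.1 0.4]
```

```bash
python3 -m inch '[[0,[2,0,0.2],[0,0,0]],[0,[0,0,0],[0,0,0]]]'; python3 -m inch '[[0,[1.5,0,0.2],[0,0,0]]]';python3 -m inch '[[0,[1.5,0,0.2],[0,0,0]]]'; python3 cur.py .6637 -.2484 .1112
```

```text
time: 69.3
position: [0.6639, -0.2486, 0.1123]
tool_rot: [0.528, 0.527, -0.471, 0.471]
ft_force: [-0.4, 0.6, -0.1]
grip_width: 0.0169
time: 69.42
position: [0.6642, -0.2488, 0.1117]
tool_rot: [0.528, 0.527, -0.471, 0.471]
ft_force: [-1.8, 0.9, 5.6]
grip_width: 0.0167
time: 69.55
position: [0.6643, -0.2489, 0.1117]
tool_rot: [0.528, 0.527, -0.471, 0.471]
ft_force: [-1.6, 0.4, 7.1]
grip_width: 0.0168
t 69.55 pos [ 0.6643 -0.2489  0.1117] F [-1.5973  0.4285  7.0931] w 0.016810904673529803
rot [-0.1  0.1 -0.1] shift now [ 0.5 -0.6 -0.5] after [ 0.5 -0.6 -0.5]
```

```bash
python3 -m inch '[[45,[0,0,0],[0,0,0]],[45,[0,0,0],[0,0,0]],[45,[0,0,0],[0,0,0]],[45,[-15,0,-1.7],[0,0,0]],[45,[-30,0,-3.4],[0,0,0]],[45,[-40,0,-4.5],[0,0,0]],[45,[-40,0,-4.5],[0,0,0]],[45,[0,-50,0],[0,0,0]],[45,[0,-50,0],[0,0,0]],[45,[0,-50,0],[0,0,0]],[45,[0,-50,0],[0,0,0]],[45,[0,0,0],[0,0,0]]]'
python3 - <<'E'
from h import *
np.set_printoptions(precision=4,suppress=True)
o=get_obs();print(o["time"],o["position"],o["ft_force"])
a=snap("scene","s15.png");b=snap("top","t15.png")
for t in ["stylus_grip","stylus_tip","rack_slot","part_lug","seam_0","clamp_grip","clamp_foot","bush_0_mid","ring_gauge","socket","brass_block","oil_bottle"]:
  print(t,{n:[(np.round(d["pixel"],1).tolist(),round(d["confidence"],2)) for d in imaging.tip_of(n,t)[:4]] for n in("scene","top")})
d=cv2.absdiff(cv2.imread("pics/s15.png"),cv2.imread("pics/s10.png"))
print("rack region diff vs before",d[255:325,275:330].max(), d[255:325,275:330].mean())
im=cv2.imread("pics/s15.png").astype(int);j=cv2.imread("pics/s10.png").astype(int)
for r in range(262,292,3): print(r,[int(v) for v in im[r,294:314].sum(1)//3],[int(v) for v in j[r,294:314].sum(1)//3])
E
```

```text
time: 71.05
position: [0.4617, -0.25, 0.2488]
tool_rot: [0.528, 0.522, -0.47, 0.477]
ft_force: [0.5, 0.1, -0.3]
grip_width: 0.0453
71.05 [ 0.4617 -0.25    0.2488] [ 0.5018  0.109  -0.2773]
stylus_grip {'scene': [([301.8, 274.0], 0.76), ([316.1, 205.5], 0.3)], 'top': [([397.2, 179.7], 0.41)]}
stylus_tip {'scene': [([305.1, 302.6], 0.69), ([301.4, 280.1], 0.21)], 'top': [([263.2, 211.9], 0.7)]}
rack_slot {'scene': [([300.6, 282.0], 0.68)], 'top': [([396.5, 181.9], 0.69)]}
part_lug {'scene': [([332.8, 196.8], 0.8), ([256.4, 226.2], 0.56)], 'top': []}
seam_0 {'scene': [([326.0, 197.0], 0.95), ([316.2, 206.9], 0.87), ([328.3, 187.2], 0.81), ([319.5, 202.8], 0.58)], 'top': [([306.6, 222.4], 0.82), ([282.7, 218.4], 0.72), ([288.5, 222.4], 0.58)]}
clamp_grip {'scene': [([345.3, 164.9], 0.52)], 'top': [([264.1, 211.1], 0.46), ([337.9, 154.7], 0.43)]}
clamp_foot {'scene': [([343.8, 186.6], 0.55), ([323.9, 193.9], 0.49)], 'top': []}
bush_0_mid {'scene': [], 'top': []}
ring_gauge {'scene': [([256.8, 224.7], 0.64)], 'top': [([340.9, 259.0], 0.43), ([279.7, 256.3], 0.3), ([337.4, 155.3], 0.23)]}
s
[... 1579 characters left out ...]
 88, 106, 138, 131, 108, 68, 48, 40, 44, 40, 61, 121, 179, 193, 200, 223, 238, 242, 244]
283 [240, 204, 151, 129, 124, 115, 94, 78, 79, 99, 126, 165, 189, 193, 179, 145, 132, 132, 164, 215] [218, 183, 152, 129, 124, 124, 122, 119, 137, 161, 174, 186, 189, 185, 160, 120, 97, 100, 146, 211]
286 [185, 165, 162, 145, 127, 118, 122, 135, 147, 169, 172, 161, 162, 153, 141, 136, 161, 213, 241, 247] [209, 174, 162, 164, 157, 153, 154, 156, 160, 165, 164, 160, 147, 129, 104, 94, 128, 199, 240, 246]
289 [228, 227, 224, 214, 224, 233, 241, 244, 243, 244, 244, 244, 246, 246, 242, 225, 192, 187, 206, 222] [241, 244, 244, 244, 244, 245, 245, 246, 246, 246, 246, 246, 246, 245, 241, 225, 187, 186, 204, 224]
```

```bash
python3 - <<'E'
from h import *
np.set_printoptions(precision=4,suppress=True)
print("init",tri((348.1,145.4),(262.8,211.8)),"now",tri((345.3,164.9),(264.1,211.1)),tri((346,165.1),(263.5,210.7)))
print("s per z",proj("scene",[.555,.162,.2])-proj("scene",[.555,.162,.13]))
for n,f in(("before turn 8","v8"),):pass
im=cv2.imread("pics/s15.png").astype(int)
for r in range(150,200,2): print(r,[int(v) for v in im[r,336:376].sum(1)//3])
E
```

```text
init (array([0.5521, 0.1563, 0.197 ]), np.float64(10.724826054627115)) now (array([0.5524, 0.1585, 0.1228]), np.float64(1.5951642097666683)) (array([0.5537, 0.1607, 0.1212]), np.float64(1.4929550975384462))
s per z [  1.1738 -18.6741]
150 [180, 178, 176, 177, 177, 179, 177, 176, 178, 177, 178, 178, 180, 176, 175, 174, 171, 163, 151, 133, 126, 120, 117, 112, 110, 104, 99, 97, 94, 87, 87, 83, 82, 78, 75, 76, 77, 74, 77, 79]
152 [180, 178, 177, 177, 178, 178, 177, 179, 180, 176, 177, 180, 177, 178, 177, 178, 178, 180, 175, 174, 174, 171, 164, 156, 150, 131, 123, 121, 112, 110, 110, 107, 103, 96, 97, 90, 83, 84, 87, 84]
154 [176, 179, 179, 178, 179, 177, 177, 180, 177, 178, 179, 176, 178, 180, 180, 179, 177, 179, 178, 178, 178, 177, 179, 177, 176, 177, 174, 169, 161, 152, 133, 125, 121, 115, 111, 108, 105, 113, 122, 120]
156 [132, 141, 154, 165, 166, 167, 174, 177, 179, 178, 176, 179, 179, 179, 179, 178, 178, 175, 178, 178, 179, 176, 180, 180, 178, 178, 178, 178, 176, 175, 175, 174, 168, 159, 150, 129, 126, 124, 124, 121]
158 [79, 81, 87, 91, 100, 118, 132, 150, 173, 185, 192, 189, 187, 
[... 3151 characters left out ...]
32, 123, 138, 161, 172, 177, 180, 178, 181, 179, 180, 180, 175, 141, 91, 65, 62, 61, 62, 60, 61, 63, 59, 64, 62, 60, 63, 75]
194 [177, 224, 242, 243, 244, 235, 211, 200, 223, 240, 232, 173, 122, 112, 119, 119, 125, 138, 147, 163, 171, 175, 179, 177, 168, 137, 101, 79, 68, 65, 69, 65, 64, 62, 63, 58, 61, 67, 100, 128]
196 [167, 233, 244, 245, 244, 242, 233, 230, 229, 218, 175, 133, 118, 116, 113, 109, 113, 113, 116, 117, 119, 124, 135, 131, 109, 91, 81, 81, 80, 82, 93, 95, 92, 80, 73, 65, 75, 113, 131, 115]
198 [166, 233, 245, 244, 245, 245, 245, 237, 199, 144, 127, 141, 153, 151, 136, 128, 124, 118, 113, 113, 115, 113, 101, 81, 75, 74, 77, 76, 83, 84, 85, 90, 91, 87, 76, 73, 91, 117, 98, 97]
```

```bash
python3 -c "
from h import *
print(robot.hand_in(), get_obs()['time'])"
```

```text
the job is handed in; nothing more can be done
the job is handed in; nothing more can be done
```

The whole sequence was carried out in the order asked, and I handed it in at about 71 s with the arm clear of everything. No verdict is reported.

- **Bushes:** Two were on the bed, and both are in the grey bin. The detector finds none on the bed now.
- **Bracket:** It lies against the fence with its foot under the clamp screw. I felt the fence contact at the expected place, and the later stylus touch on its side face agreed to within about 0.5 mm. My early fit of the fence from the pictures was about 4 mm off in x, so I used the felt contacts instead.
- **Clamp:** I slid the arm down onto the foot and turned the handle about 310° clockwise in two grips. In the cameras the handle now sits about 8 mm (± 2 mm) below where it would first touch the foot, so the rubber is well squeezed. I judged binding and tightness from the turn angle and that height; I did not measure the tilt.
- **Joint line:** I ran the stylus at about 2 cm/s, with light contact on both the fence top and the bracket's side. Midway the stylus had leaned about 8–10° in the grip, with the tip trailing by about 12 mm. I gripped harder, righted it and went on until the tip was at or a few millimetres past the clamp end. The detected tip position there was only good to about 5 mm.
- **Stylus:** It hangs in its rack within 1–2 mm of where it was.
- **Bystanders and bracket:** By the detections they had not moved, apart from normal detector scatter of a few pixels (the brass block's scene reading differed most, about 4 px). The bracket was missed in the last top view.

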